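# Dress the lit tea display case

### The job

Put all the tea tins from the tray into the wooden display case, then shut its lid fully and, once it is down, turn both brass turnbuttons square in over the lid to secure it. Also set the slider of the case's light level with the red marker, and leave the teapot, tumbler and carton where they are.

Things in the scene. Friction and masses are not known exactly. Their poses are not given: they have to be found in the camera images.
- case: Dark wooden display case, fixed to the table: an open-topped box 131 mm (its x) by 396 mm (its y), 65 mm high, walls and floor 8 mm thick (inside 115 x 380 mm, floor 8 mm above the table). Origin on the table under the box's centre; +x points to the hinge side, z up. On its -x side a low console 95 mm deep, 300 mm wide, 20 mm high carries the light slider, and two blocks against the -x wall, 75 mm high, carry the turnbuttons.
- lid (a joint): Clear framed lid of the case, 131 x 396 x 10 mm, hinged along the top of the +x wall. 0 rad = shut, flat on the rim (its top then 75 mm above the table); grows as it opens upward, 1.57 = upright, up to 1.9 = leaning away. The stiff hinge (0.4 N m) keeps it wherever it is left; it may be pushed shut on its outer side with about 4 N at the free edge and has no handle.
- lid_hinge (a point): Hinge line of the lid at mid-length, at the lid's inner (lower) face, 65.5 mm from the case origin along case +x and 65 mm above the table.
- lid_edge (a point): Middle of the lid's free edge, on its outer (upper) face, 131 mm from the hinge line.
- button_left (a joint): Brass turnbutton on the +y block of the case, a flat bar 16 mm wide, 10 mm thick, 70 mm long (62 mm from the pivot to its tip, 8 mm behind it) turning on an upright pivot, its underside 77 mm above the table. 0 rad = bar along the case's front edge pointing to the middle of the case (clear of the lid); grows as it swings towards case +x; 1.57 = bar points along case +x, over the lid (stop at 1.6). Stays where left (friction 0.06 N m).
- button_left_pivot (a point): Pivot of that turnbutton, at the bar's upper face, 87 mm above the table; 78 mm from the case origin along case -x and 110 mm along case +y.
- button_left_knob (a point): Middle of the round upright brass knob on that bar, 50 mm from the pivot: 16 mm across, 24 mm tall (87 to 111 mm above the table). It can be pinched from above and led round the arc; it turns freely enough between the fingers.
- button_right (a joint): Brass turnbutton on the -y block of the case, a flat bar 16 mm wide, 10 mm thick, 70 mm long (62 mm from the pivot to its tip, 8 mm behind it) turning on an upright pivot, its underside 77 mm above the table. 0 rad = bar along the case's front edge pointing to the middle of the case (clear of the lid); grows as it swings towards case +x; 1.57 = bar points along case +x, over the lid (stop at 1.6). Stays where left (friction 0.06 N m).
- button_right_pivot (a point): Pivot of that turnbutton, at the bar's upper face, 87 mm above the table; 78 mm from the case origin along case -x and 110 mm along case -y.
- button_right_knob (a point): Middle of the round upright brass knob on that bar, 50 mm from the pivot: 16 mm across, 24 mm tall (87 to 111 mm above the table). It can be pinched from above and led round the arc; it turns freely enough between the fingers.
- dimmer (a joint): White slider of the case's light on the console: 0 to 0.12 m, grows along case +y. Friction 1.5 N, stays where left.
- dimmer_top (a point): Centre of the top of the slider's grip, 74.5 mm above the table. The grip is 28 mm (case x) by 20 mm (case y) and stands 40 mm above its aluminium track housing (top 34 mm above the table).
- mark: Red marker clip standing on the console beside the track, on the box side, 12 mm (case x) by 6 mm (case y), 30 mm tall; its axes are those of the case; origin under its centre. Fixed. It marks the setting of the light: the slider is set when the middle of its grip is level (along case y) with the marker. Where along the track it stands varies.
- tin1_c (a point): Centre of the red tea tin, a closed rectangular tin 90 mm (its x) by 50 mm (its y) by 40 mm high, brass band, pale top, about 160 g; lies flat on the tray at the start, centre 20 mm above what it lies on. May be absent.
- tin2_c (a point): Centre of the green tea tin, a closed rectangular tin 90 mm (its x) by 50 mm (its y) by 40 mm high, brass band, pale top, about 160 g; lies flat on the tray at the start, centre 20 mm above what it lies on. May be absent.
- tin3_c (a point): Centre of the yellow tea tin, a closed rectangular tin 90 mm (its x) by 50 mm (its y) by 40 mm high, brass band, pale top, about 160 g; lies flat on the tray at the start, centre 20 mm above what it lies on. May be absent.
- tin4_c (a point): Centre of the blue tea tin, a closed rectangular tin 90 mm (its x) by 50 mm (its y) by 40 mm high, brass band, pale top, about 160 g; lies flat on the tray at the start, centre 20 mm above what it lies on. May be absent.
- tray: Polished serving tray, fixed, 270 mm (its x) by 320 mm (its y), 6 mm thick with a rim 12 mm high; origin on the table under its centre. The tins start on it.
- teapot: White teapot, 110 mm tall, about 120 mm across the belly, 190 mm over spout and handle. Not to be disturbed.
- tumbler: Terracotta tumbler, 72 mm across, 90 mm tall. Not to be disturbed.
- carton: Plain white carton, 70 x 180 x 65 mm. Not to be disturbed.

How it is judged:
On the way, in this order (a step that is already met when the one before it is completed fails the run):
1. all tins lie inside the case, the lid still open (x of tin1_c in the frame of case between -0.058 and 0.058 m and y of tin1_c in the frame of case between -0.19 and 0.19 m and z of tin1_c in the frame of case between 0 and 0.06 m and x of tin2_c in the frame of case between -0.058 and 0.058 m and y of tin2_c in the frame of case between -0.19 and 0.19 m and z of tin2_c in the frame of case between 0 and 0.06 m and x of tin3_c in the frame of case between -0.058 and 0.058 m and y of tin3_c in the frame of case between -0.19 and 0.19 m and z of tin3_c in the frame of case between 0 and 0.06 m and x of tin4_c in the frame of case between -0.058 and 0.058 m and y of tin4_c in the frame of case between -0.19 and 0.19 m and z of tin4_c in the frame of case between 0 and 0.06 m and value of joint lid above 0.6 rad), for 0.2 s.
2. the lid is shut over the tins, the turnbuttons still clear of it (x of tin1_c in the frame of case between -0.058 and 0.058 m and y of tin1_c in the frame of case between -0.19 and 0.19 m and z of tin1_c in the frame of case between 0 and 0.06 m and x of tin2_c in the frame of case between -0.058 and 0.058 m and y of tin2_c in the frame of case between -0.19 and 0.19 m and z of tin2_c in the frame of case between 0 and 0.06 m and x of tin3_c in the frame of case between -0.058 and 0.058 m and y of tin3_c in the frame of case between -0.19 and 0.19 m and z of tin3_c in the frame of case between 0 and 0.06 m and x of tin4_c in the frame of case between -0.058 and 0.058 m and y of tin4_c in the frame of case between -0.19 and 0.19 m and z of tin4_c in the frame of case between 0 and 0.06 m and value of joint lid below 0.03 rad and value of joint each of button_left, button_right below 0.7 rad), for 0.2 s.
3. both turnbuttons are turned in over the shut lid (value of joint lid below 0.03 rad and value of joint each of button_left, button_right above 1.3 rad), for 0.2 s.
At the end, for the whole second after the job is handed in: every tin present is inside the case, the lid is shut (below 0.03 rad), both turnbuttons are turned in over the lid (beyond 1.3 rad of 1.57), and the slider's grip is within 6 mm of the red marker along the track (all of step 3 and x of tin1_c in the frame of case between -0.058 and 0.058 m and y of tin1_c in the frame of case between -0.19 and 0.19 m and z of tin1_c in the frame of case between 0 and 0.06 m and x of tin2_c in the frame of case between -0.058 and 0.058 m and y of tin2_c in the frame of case between -0.19 and 0.19 m and z of tin2_c in the frame of case between 0 and 0.06 m and x of tin3_c in the frame of case between -0.058 and 0.058 m and y of tin3_c in the frame of case between -0.19 and 0.19 m and z of tin3_c in the frame of case between 0 and 0.06 m and x of tin4_c in the frame of case between -0.058 and 0.058 m and y of tin4_c in the frame of case between -0.19 and 0.19 m and z of tin4_c in the frame of case between 0 and 0.06 m and y of dimmer_top in the frame of mark between -0.006 and 0.006 m); the robot touches nothing.
It fails at once if the teapot is moved more than 30 mm (distance of teapot from where it was at the start of the episode above 0.03 m).
It fails at once if the tumbler is moved more than 30 mm (distance of tumbler from where it was at the start of the episode above 0.03 m).
It fails at once if the carton is moved more than 30 mm (distance of carton from where it was at the start of the episode above 0.03 m).
Of tin1, tin2, tin3, tin4 only 3 to 4 are there at a start; the rules pass over those that are not, and their reading is None.
At some moment in a run one of tin1, tin2, tin3, tin4 may be knocked a few centimetres aside while the robot is not near it.
Once in a run the grip may slacken for a moment while it holds something.
It also fails if it takes over 210 s, if anything falls off the work surface, if the arm or the gripper's body presses on something with over 40 N, if the wrist force passes 120 N, or if a joint passes its speed limit or range.

### The arm

A 6-joint arm with a two-finger parallel gripper is mounted at the origin on the work surface. World frame = base frame: x ahead of the robot, y to its left, z up, the work surface at z = 0. Lengths are in m, angles in rad, forces in N, time in s.
With the tool pointing down it reaches from about 0.25 to 0.775 m from the base axis. Payload 4 kg.
Tool frame: the origin (TCP) lies midway between the tips of the shut fingers; the grasp point (between the pads) lies 19 mm behind it; y points along the fingers, x is the direction in which the jaws open and shut, and the axes are right-handed (so a half turn about y gives the same grasp; the last joint's range is limited). The gripper opens to 94 mm and grips with 3 to 60 N. Pads are 16 mm wide; open, the fingers measure 119 mm over their backs; the gripper's body (75 mm by 177 mm) begins 78 mm behind the grasp point.
Start: joints at [-1.229, 0.087, 1.371, -0, 1.684, -0.103], TCP at [0.237, -0.497, 0.206] pointing down, gripper open.
Joint ranges: [-3.1, 3.1], [-0.76, 2.03], [0.27, 2.55], [-1.08, 4.22], [0.17, 2.65], [-2.57, 2.57]. Speed limits (rad/s): [2.79, 2.79, 3.14, 3.14, 3.14, 3.14].

### API

Orientations are given as [roll, pitch, yaw] about the fixed x, y, z axes, in that order (R = Rz(yaw) Ry(pitch) Rx(roll)).
In Python, from bench import robot gives the robot as it stands.
- The arm moves only by the shell command python3 -m creep 'ROWS'. ROWS is JSON, a list of rows, each a list of 7 numbers: the shift along the tool's x, y, z in mm, then the turn, a rotation vector about the tool's x, y, z in degrees, then the closure in counts, from 0 (fully open) to 255 (shut). A call has 1 to 5 rows; each row is the pose to reach, as a shift and turn from the pose commanded when the call began, along the tool's axes at that moment; what a row does not reach only later rows make up. A row lasts 1/8 s, in which the tool goes at most 62.5 mm and 10.7 degrees, less where a joint would pass 70% of its speed; a pose out of reach is approached as far as the arm can. A call with a gripper value outside its range is refused whole. The fingers move at their own pace and stop on an object; the grip force is fixed at half the most. Time passes only in rows, so rows that repeat a pose let the fingers close. It gives the time, the measured TCP pose, the force and the opening at its end, in the units of the state.
- robot.get_obs(): the state, without advancing time (a new reading comes with each control period).
- robot.snapshot(name): name is "scene" or "top"; returns a dict with "color" (480x640x3 uint8, blue, green, red), "fx", "fy", "cx", "cy" (pixels), "world_from_camera" (4x4, takes a point from camera to world coordinates). Camera axes: x right, y down, z forward; pixel columns grow to the right and rows downward; lengths in m; the calibration is good to about 2 mm. A picture is of the moment at which its call begins. There is no depth.
- robot.close_job(): hands the job in, once; it reports no verdict.
Trained networks look in the newest picture that a camera, given by its name, has taken for a name from the list of things; names that differ only in an ending like _2 or _b are one class to them, and where a whole thing is asked for, a point or a joint stands for the part that bears it (a point fixed in the world has none). Each returns a list of dicts, best first, with "p" (0 to 1); they miss things now and then, are a little off and sometimes report something else, mostly with a low value. They report only what shows in the picture. A call takes as long as a camera call.
- robot.spot_in(name, camera): "point" ([x, y, z] in m, in world coordinates, good to about 4 mm: the middle of the surface that is visible of it).
- robot.landmark_of(name, camera): "point" ([x, y, z] in m, in world coordinates, good to about 4 mm: a listed point, or the origin of a listed thing).
The state is a dict: "time": time; "joint_positions": joint angles; "qvel": joint speeds; "joint_torque": joint torques, N m; "tool_pos": TCP position; "ee_rot": TCP orientation; "wrist_force": force on the tool from outside, world axes, zero at the start; "wrist_torque": the same for the moment, N m; "width": finger opening in m.
Only numpy, scipy, OpenCV 4.12 (cv2) and the standard library are available. Lean on these libraries where they do the work, as an engineer would, in place of code of your own. Each camera call takes 0.05 s, during which the arm holds its last target.

## Working session

There is one attempt and no reset: what is moved stays moved. The work goes in short steps, Python scripts to look and compute and a shell command to move; the robot and the scene stay as the last step left them, time stands still between calls to the robot, and variables do not carry over. Pictures are saved under pics/ and viewed, and the job is handed in when it is done.

```bash
ls; mkdir -p pics
python3 - <<'E'
from bench import robot
import cv2
print(robot.get_obs())
for n in("scene","top"):
    s=robot.snapshot(n); cv2.imwrite(f"pics/{n}0.png",s["color"]); print(n,s["fx"],s["cx"],s["cy"],s["world_from_camera"].round(3).tolist() if hasattr(s["world_from_camera"],'round') else s["world_from_camera"])
for c in("top","scene"):
  for n in["case","lid_hinge","lid_edge","button_left_pivot","button_left_knob","button_right_pivot","button_right_knob","dimmer_top","mark","tin1_c","tin2_c","tin3_c","tin4_c","tray","teapot","tumbler","carton"]:
    r=robot.landmark_of(n,c)
    print(c,n,[( [round(v,3) for v in d["point"]],round(d["p"],2)) for d in r[:2]])
E
```

```text
pics
{'time': 0.0, 'joint_positions': array([-1.22909610e+00,  8.79550246e-02,  1.37226451e+00,  2.23796445e-05,
        1.68359995e+00, -1.03092851e-01]), 'qvel': array([-2.05214505e-03, -1.38849673e-04, -6.65524583e-05,  2.80081400e-04,
        9.29752488e-04,  1.97736373e-03]), 'joint_torque': array([ 1.15362087e-03, -3.40173805e+01, -3.02429545e+01,  7.17543438e-02,
        3.28871305e-02, -1.82143967e-04]), 'tool_pos': array([ 0.23646822, -0.49595501,  0.20429898]), 'ee_rot': array([-1.57054504,  0.00221272, -1.12600047]), 'wrist_force': array([ 0.66846303, -0.39132564, -0.66206187]), 'wrist_torque': array([ 0.00800706, -0.00060438,  0.02421506]), 'width': 0.09362749520569633}
scene 536.3854912191914 315.7073582940449 228.63101346666394 [[0.379, 0.679, -0.629, 1.185], [0.926, -0.275, 0.261, -0.289], [0.004, -0.681, -0.732, 0.84], [0.0, 0.0, 0.0, 1.0]]
top 538.0308110160581 316.7674189987519 239.26157624922138 [[-0.007, -0.985, 0.174, 0.348], [-1.0, 0.007, 0.003, 0.012], [-0.004, -0.174, -0.985, 1.19], [0.0, 0.0, 0.0, 1.0]]
top case [([0.576, 0.217, -0.001], 0.62)]
top lid_hinge 
[... 1087 characters left out ...]
0.513, 0.102, 0.086], 0.72)]
scene button_right_knob [([0.507, 0.152, 0.099], 0.69), ([0.569, -0.202, -0.002], 0.42)]
scene dimmer_top [([0.505, 0.151, 0.099], 0.64), ([0.447, 0.161, 0.073], 0.56)]
scene mark [([0.471, 0.203, 0.022], 0.39), ([0.308, 0.287, -0.0], 0.36)]
scene tin1_c [([0.508, -0.121, 0.026], 0.69)]
scene tin2_c [([0.513, -0.284, 0.026], 0.73)]
scene tin3_c [([0.631, -0.286, 0.025], 0.57), ([0.571, -0.202, -0.003], 0.22)]
scene tin4_c []
scene tray [([0.568, -0.199, -0.004], 0.82)]
scene teapot [([0.758, 0.044, 0.002], 0.96)]
scene tumbler [([0.309, 0.288, 0.002], 0.66), ([0.316, -0.34, 0.001], 0.61)]
scene carton [([0.319, -0.338, 0.001], 0.91), ([0.51, -0.12, 0.022], 0.31)]
```

View pics/top0.png

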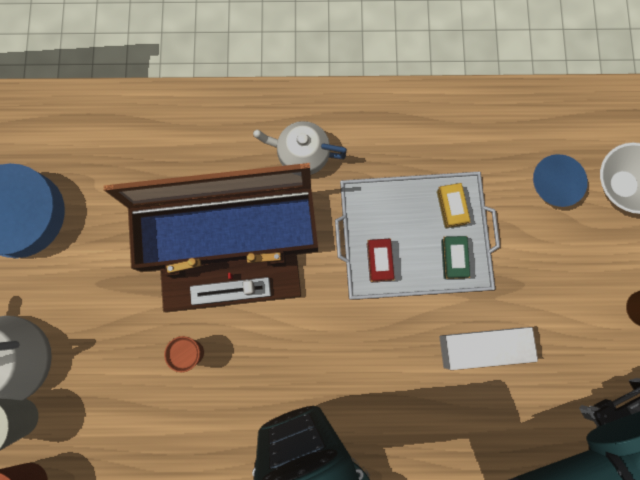

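View pics/scene0.png

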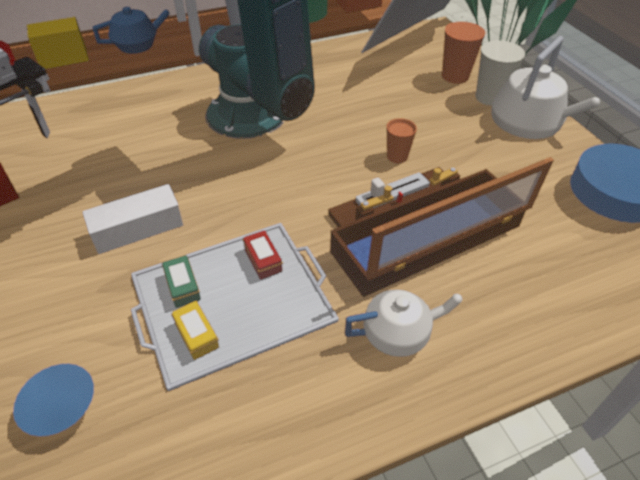

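```bash
cat > h.py <<'E'
from bench import robot
import numpy as np, cv2, math
from scipy.spatial.transform import Rotation as Ro
def pix2w(s,px,z):
    T=np.array(s["world_from_camera"]); px=np.atleast_2d(px).astype(float)
    d=np.c_[(px[:,0]-s["cx"])/s["fx"],(px[:,1]-s["cy"])/s["fy"],np.ones(len(px))]@T[:3,:3].T
    return T[:3,3]+d*((z-T[2,3])/d[:,2])[:,None]
def w2pix(s,p):
    T=np.array(s["world_from_camera"]); c=(np.atleast_2d(p)-T[:3,3])@T[:3,:3]
    return np.c_[s["fx"]*c[:,0]/c[:,2]+s["cx"],s["fy"]*c[:,1]/c[:,2]+s["cy"]]
def Rt(): return Ro.from_euler("xyz",robot.get_obs()["ee_rot"])
def plan(p,yaw=None,roll=-math.pi/2,pitch=0,R=None):
    """shift in tool axes (mm) and rotvec (deg) from the present measured pose"""
    o=robot.get_obs(); R0=Ro.from_euler("xyz",o["ee_rot"])
    R1=R if R is not None else Ro.from_euler("xyz",[roll,pitch,yaw if yaw is not None else o["ee_rot"][2]])
    d=R0.inv().apply(np.array(p)-o["tool_pos"])*1000
    r=np.degrees((R0.inv()*R1).as_rotvec())
    print("row",d.round(1).tolist(),r.round(1).tolist(),"from",o["tool_pos"].round(4),"w",round(o["width"],4),"t",round(o["time"],2))
E
cat > tins.py <<'E'
from h import *
# saturated colour masks -> silhouette of top+sides; refine by fitting white label too
H={"red":[(0,8),(172,180)],"green":[(45,85)],"yellow":[(20,32)]}
def lab(s,name,region):
    g=s["color"]
    hsv=cv2.cvtColor(g,cv2.COLOR_BGR2HSV)
    m=np.zeros(g.shape[:2],np.uint8)
    for a,b in H[name]: m|=cv2.inRange(hsv,(a,90,40),(b,255,255))
    x0,x1,y0,y1=region; k=np.zeros_like(m); k[y0:y1,x0:x1]=m[y0:y1,x0:x1]
    cs,_=cv2.findContours(cv2.morphologyEx(k,cv2.MORPH_CLOSE,np.ones((3,3))),cv2.RETR_EXTERNAL,cv2.CHAIN_APPROX_NONE)
    return max(cs,key=cv2.contourArea) if cs else None
E
python3 - <<'E'
from tins import *
s=robot.snapshot("top")
for n in H:
    c=lab(s,n,(340,500,170,300))
    if c is None: print(n,None); continue
    P=pix2w(s,c[:,0,:],0.046)[:,:2].astype(np.float32)
    # white label inside: use label rect as well
    r=cv2.minAreaRect(P*1000); print(n,"colour",r)
    g=s["color"]; hsv=cv2.cvtColor(g,cv2.COLOR_BGR2HSV)
    f=np.zeros(g.shape[:2],np.uint8); cv2.drawContours(f,[c],-1,255,-1)
    w=cv2.inRange(hsv,(0,0,170),(180,70,255))&cv2.erode(f,np.ones((3,3)))
    q,_=cv2.findContours(w,cv2.RETR_EXTERNAL,cv2.CHAIN_APPROX_NONE)
    if q:
        q=max(q,key=cv2.contourArea); print("  label",cv2.minAreaRect((pix2w(s,q[:,0,:],0.046)[:,:2]*1000).astype(np.float32)))
g=cv2.resize(s["color"][140:320,90:510],None,fx=1.9,fy=1.9,interpolation=cv2.INTER_CUBIC); cv2.imwrite("pics/z1.png",g)
a=s["color"][150:300,90:330]; cv2.imwrite("pics/z2.png",cv2.resize(a,None,fx=3.3,fy=3.3,interpolation=cv2.INTER_CUBIC))
E
```

```text
red colour ((505.4715881347656, -120.91563415527344), (90.47186279296875, 51.16816329956055), 3.3742294311523438)
  label ((507.1632995605469, -122.50912475585938), (48.775508880615234, 27.233205795288086), 3.6839747428894043)
green colour ((511.55908203125, -285.6418762207031), (84.3011474609375, 45.067626953125), 1.2456973791122437)
  label ((512.1941528320312, -286.33416748046875), (48.1420783996582, 26.632719039916992), 0.9289178848266602)
yellow colour ((624.9848022460938, -283.2034912109375), (93.10200500488281, 57.33578872680664), 9.600341796875)
  label ((628.467041015625, -287.36968994140625), (49.37703323364258, 27.763408660888672), 9.202445983886719)
```

View pics/z2.png

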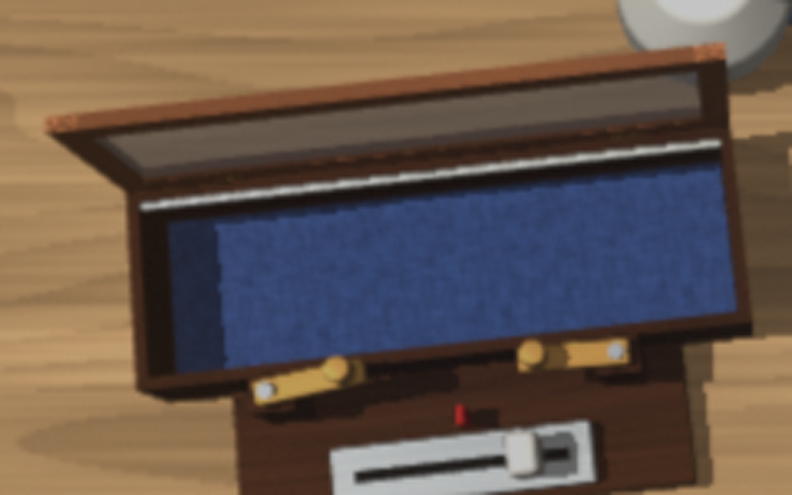

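View pics/z1.png

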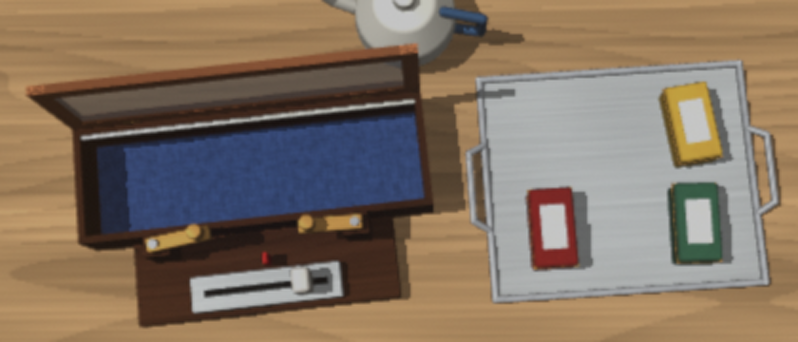

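Run:
```python
from h import *
s=robot.snapshot("top")
z=lambda u,v:(90+u/3.3,150+v/3.3)
A=pix2w(s,[z(139,388),z(750,323),z(133,190),z(722,133)],0.065)[:,:2]; print(A.round(4))
for a,b in((0,1),(2,3)):
    d=A[a]-A[b]; print(np.degrees(math.atan2(-d[0],d[1])),np.linalg.norm(d))
print("centre rim front/back mid",A.mean(0))
yaw=math.radians(7.3); c=np.array([.575,.2165]); ex=np.array([math.cos(yaw),math.sin(yaw)]); ey=np.array([-ex[1],ex[0]])
for u,v,yy in((46,122,.198),(724,45,-.198)):
    for zz in np.arange(.15,.21,.01):
        p=pix2w(s,[z(u,v)],zz)[0]; q=p[:2]-c; 
        if abs(q@ey-yy)<.008: print(yy,zz.round(3),(q@ex).round(4),(q@ey).round(4), "len",math.hypot(q@ex-.0655,zz-.065),"ang",math.atan2(zz-.065,.0655-q@ex))
for n,k in(("L",(.4955,.27)),("R",(.5055,.150))):
    print(n,(np.array(k)-c)@ex,(np.array(k)-c)@ey)
print("label/dimmer",[( (np.array(k)-c)@ex,(np.array(k)-c)@ey) for k in((.4475,.1605),(.4725,.202))])
# refined colour
hsv=cv2.cvtColor(s["color"],cv2.COLOR_BGR2HSV)
m=cv2.inRange(hsv,(0,120,80),(8,255,255))|cv2.inRange(hsv,(172,120,80),(180,255,255)); m[:,:200]=0;m[:,260:]=0;m[:260]=0;m[:300]=m[:300];m[295:]=0
ys,xs=np.nonzero(m); print("red px",xs.min(),xs.max(),ys.min(),ys.max(),xs.mean(),ys.mean())
for zz in(.035,.05): 
    p=pix2w(s,[(xs.mean(),ys.mean())],zz)[0][:2]-c; print("mark",p@ex,p@ey)
m=cv2.inRange(hsv,(0,0,150),(180,60,255)); print(m[275:300:3,236:275:2])
```

```text
[[0.4899 0.4041]
 [0.529  0.0139]
 [0.6197 0.4149]
 [0.6549 0.0313]]
5.717270405684718 0.39216295242262184
5.247977780371649 0.38519982256011315
centre rim front/back mid [0.57335264 0.21603371]
0.198 0.17 0.088 0.2052 len 0.10738642813278972 ang 1.7820100083345387
0.198 0.18 0.0847 0.2015 len 0.11658989555980648 ang 1.7361308718710835
0.198 0.19 0.0814 0.1978 len 0.12600265166938204 ang 1.6970338905414506
0.198 0.2 0.078 0.194 len 0.13558111369333836 ang 1.6634155629537895
-0.198 0.15 0.0873 -0.2009 len 0.08774677115261668 ang 1.8216671356848575
-0.198 0.16 0.084 -0.2006 len 0.09679016582174903 ang 1.7634235486253511
-0.198 0.17 0.0808 -0.2004 len 0.1061053640258491 ang 1.7152660161988529
-0.198 0.18 0.0775 -0.2001 len 0.1156266927377866 ang 1.6749584028674005
-0.198 0.19 0.0743 -0.1999 len 0.1253071729593456 ang 1.640830060466506
-0.198 0.2 0.071 -0.1996 len 0.13511260059599356 ang 1.6116252175969865
L -0.07205765162573508 0.06316798906237396
R -0.07738646023199687 -0.057129990134443115
label/dimmer [(np.float64(-0.13358215951190436), np.float64(-0.03934535118836947)), (np.float64(
[... 260 characters left out ...]
   0   0
    0   0]
 [  0   0   0   0   0   0   0   0   0   0   0   0   0   0 255 255   0   0
    0   0]
 [  0 255 255 255 255 255 255 255   0 255 255   0   0   0 255 255   0   0
    0   0]
 [255 255 255 255 255 255 255 255   0   0   0   0   0   0   0 255 255   0
    0   0]
 [255 255 255 255 255 255 255 255   0   0   0   0   0   0   0 255 255   0
    0   0]
 [  0   0   0   0 255 255 255 255   0   0   0   0   0   0   0 255 255   0
    0   0]
 [255 255 255 255 255 255   0   0   0   0   0   0   0   0   0 255 255   0
    0   0]
 [255 255 255 255 255 255 255 255 255 255 255 255   0   0   0   0   0   0
    0   0]
 [  0   0   0   0   0   0   0   0   0   0   0   0   0   0   0   0   0   0
    0   0]]
```

```bash
python3 -c "
from h import *
plan([.507,-.1225,.15],math.radians(-86.4))"
```

```text
row [-221.3, 55.5, 405.0] [0.0, 21.9, 0.0] from [ 0.2367 -0.4965  0.2055] w 0.094 t 1.9
```

```bash
python3 -m creep '[[-221,56,405,0,22,0,0],[-221,56,405,0,22,0,0],[-221,56,405,0,22,0,0],[-221,56,405,0,22,0,0],[-221,56,405,0,22,0,0]]'; python3 -c "
from h import *
plan([.507,-.1225,.10],math.radians(-86.4))"
```

```text
time: 2.52
tool_pos: [0.4155, -0.2493, 0.1688]
ee_rot: [-1.57, -0.001, -1.51]
wrist_force: [1.0, -0.6, -0.2]
width: 0.0939
row [-121.1, 68.8, 98.9] [-0.0, -0.1, 0.0] from [ 0.4155 -0.2493  0.1688] w 0.0939 t 2.52
```

```bash
python3 -m creep '[[-115,62,95,0,0,0,0],[-115,62,95,0,0,0,0],[-115,62,95,0,0,0,0],[-115,62,95,0,0,0,0],[-115,62,95,0,0,0,0]]'
python3 - <<'E'
from tins import *
o=robot.get_obs();print(o["tool_pos"],o["ee_rot"])
plan([.507,-.1225,.014],math.radians(-86.4))
s=robot.snapshot("top");cv2.imwrite("pics/t2.png",s["color"]);s=robot.snapshot("scene");cv2.imwrite("pics/s2.png",s["color"])
E
```

```text
time: 3.15
tool_pos: [0.5024, -0.1311, 0.1072]
ee_rot: [-1.571, -0.001, -1.51]
wrist_force: [0.1, -0.2, 0.8]
width: 0.0939
[ 0.50236365 -0.13105743  0.10718263] [-1.57058056e+00 -9.71873237e-04 -1.51007699e+00]
row [-8.4, 93.2, 5.1] [-0.0, -0.1, 0.1] from [ 0.5024 -0.1311  0.1072] w 0.0939 t 3.15
```

View pics/t2.png

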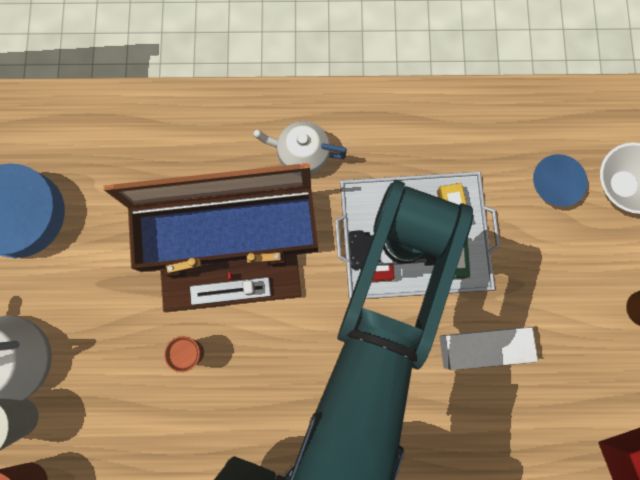

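View pics/s2.png

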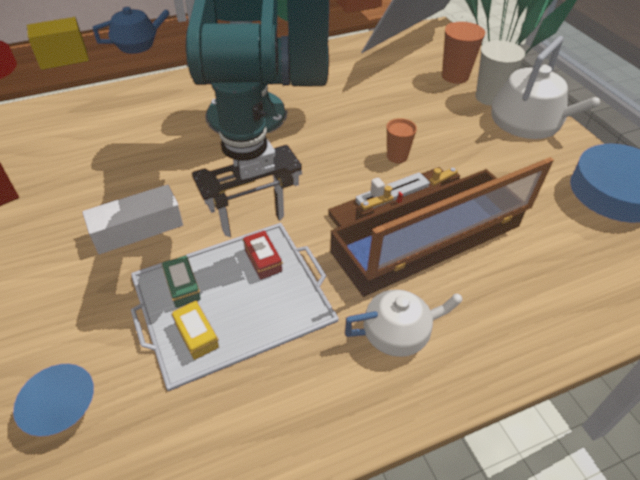

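```bash
python3 -m creep '[[-8,10,5,0,0,0,0],[-8,40,5,0,0,0,0],[-8,70,5,0,0,0,0],[-8,92,5,0,0,0,0],[-8,92,5,0,0,0,0]]'; python3 -c "
from h import *
plan([.507,-.1225,.014],math.radians(-86.4))"
```

```text
time: 3.88
tool_pos: [0.5049, -0.1216, 0.0123]
ee_rot: [-1.575, 0.002, -1.511]
wrist_force: [0.4, 0.2, 0.5]
width: 0.0936
row [1.0, -1.7, 2.0] [0.3, -0.2, -0.1] from [ 0.5049 -0.1216  0.0123] w 0.0936 t 3.88
```

```bash
python3 -m creep '[[1,-2,2,0,0,0,255],[1,-2,2,0,0,0,255],[1,-2,2,0,0,0,255],[1,-2,2,0,0,0,255],[1,-2,2,0,0,0,255]]';python3 -m creep '[[0,0,0,0,0,0,255],[0,-30,0,0,0,0,255],[0,-80,0,0,0,0,255],[0,-130,0,0,0,0,255],[0,-150,0,0,0,0,255]]'; python3 -c "
from h import *
plan([.562,.3307,.17],math.radians(-84))"
```

```text
time: 4.5
tool_pos: [0.5091, -0.1228, 0.017]
ee_rot: [-1.57, 0.0, -1.51]
wrist_force: [0.2, 1.2, 0.9]
width: 0.0493
time: 5.12
tool_pos: [0.5103, -0.1236, 0.1701]
ee_rot: [-1.566, -0.003, -1.51]
wrist_force: [0.6, -1.6, -1.2]
width: 0.0497
row [-450.3, -0.6, 79.2] [-0.3, -2.5, 0.1] from [ 0.5103 -0.1236  0.1701] w 0.0497 t 5.12
```

```bash
python3 -m creep '[[-450,0,79,0,-2.5,0,255],[-450,0,79,0,-2.5,0,255],[-450,0,79,0,-2.5,0,255],[-450,0,79,0,-2.5,0,255],[-450,0,79,0,-2.5,0,255]]'; python3 -c "
from h import *
plan([.562,.3307,.17],math.radians(-84))"
```

```text
time: 5.75
tool_pos: [0.5439, 0.1892, 0.1659]
ee_rot: [-1.572, -0.001, -1.467]
wrist_force: [-0.0, -0.6, -1.8]
width: 0.0499
row [-138.8, -4.3, 32.7] [0.0, -0.0, 0.0] from [0.5439 0.1892 0.1659] w 0.0499 t 5.75
```

```bash
python3 -m creep '[[-136,-3,32,0,0,0,255],[-136,-3,32,0,0,0,255],[-136,-3,32,0,0,0,255],[-136,-3,32,0,0,0,255],[-136,-3,32,0,0,0,255]]'
python3 - <<'E'
from h import *
plan([.562,.3307,.018],math.radians(-84))
s=robot.snapshot("scene");cv2.imwrite("pics/s3.png",s["color"])
E
```

```text
time: 6.38
tool_pos: [0.5619, 0.3243, 0.1693]
ee_rot: [-1.572, -0.001, -1.468]
wrist_force: [-0.4, -0.1, -1.8]
width: 0.0498
row [-6.6, 151.3, 0.8] [0.0, -0.1, 0.1] from [0.5619 0.3243 0.1693] w 0.0498 t 6.38
```

View pics/s3.png

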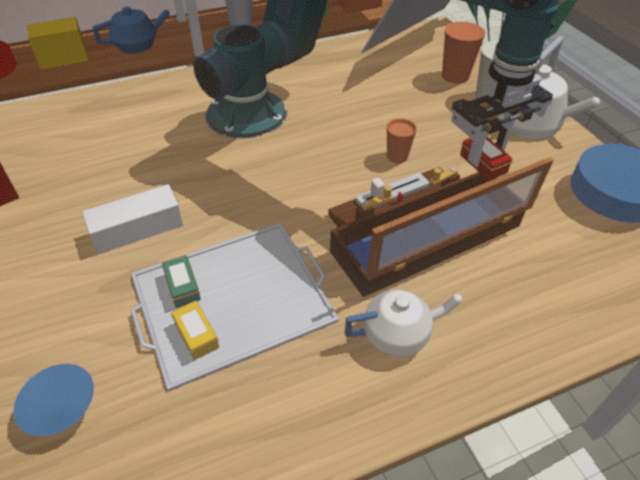

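```bash
python3 -m creep '[[-6,20,1,0,0,0,255],[-6,60,1,0,0,0,255],[-6,100,1,0,0,0,255],[-6,100,1,0,0,0,255],[-6,100,1,0,0,0,255]]'; python3 -c "
from h import *
plan([.562,.3307,.020],math.radians(-84))"
```

```text
time: 7.05
tool_pos: [0.5628, 0.3321, 0.0706]
ee_rot: [-1.569, 0.0, -1.467]
wrist_force: [0.5, -0.7, -2.1]
width: 0.0499
row [1.3, 50.6, -1.1] [-0.1, -0.0, -0.0] from [0.5628 0.3321 0.0706] w 0.0499 t 7.05
```

```bash
python3 -m creep '[[1,20,-1,0,0,0,255],[1,40,-1,0,0,0,255],[1,49,-1,0,0,0,255],[1,49,-1,0,0,0,255],[1,49,-1,0,0,0,255]]'; python3 -c "
from h import *
plan([.562,.3307,.020],math.radians(-84))"
```

```text
time: 7.68
tool_pos: [0.5614, 0.3312, 0.0204]
ee_rot: [-1.571, -0.0, -1.466]
wrist_force: [-0.0, 0.4, -1.4]
width: 0.05
row [0.5, 0.4, 0.5] [-0.0, -0.0, 0.0] from [0.5614 0.3312 0.0204] w 0.05 t 7.67
```

```bash
python3 -m creep '[[0,1,0,0,0,0,60],[0,1,0,0,0,0,60],[0,1,0,0,0,0,60],[0,-10,0,0,0,0,60],[0,-60,0,0,0,0,60]]'; python3 -m creep '[[0,-60,0,0,0,0,60],[0,-90,0,0,0,0,0],[350,-90,-40,0,0,0,0],[350,-90,-40,0,0,0,0],[350,-90,-40,0,0,0,0]]'
python3 - <<'E'
from h import *
for c in("top","scene"):
    s=robot.snapshot(c);cv2.imwrite(f"pics/{c}4.png",s["color"])
plan([.512,-.286,.17],math.radians(-89))
E
```

```text
time: 8.3
tool_pos: [0.5588, 0.3298, 0.0775]
ee_rot: [-1.579, -0.003, -1.466]
wrist_force: [0.3, 0.1, -0.5]
width: 0.0718
time: 8.93
tool_pos: [0.5596, 0.142, 0.172]
ee_rot: [-1.569, -0.0, -1.466]
wrist_force: [1.0, -1.3, -0.1]
width: 0.0948
row [417.3, 3.2, -88.8] [-0.1, 4.6, 0.2] from [0.56   0.138  0.1722] w 0.0941 t 9.03
```

View pics/top4.png

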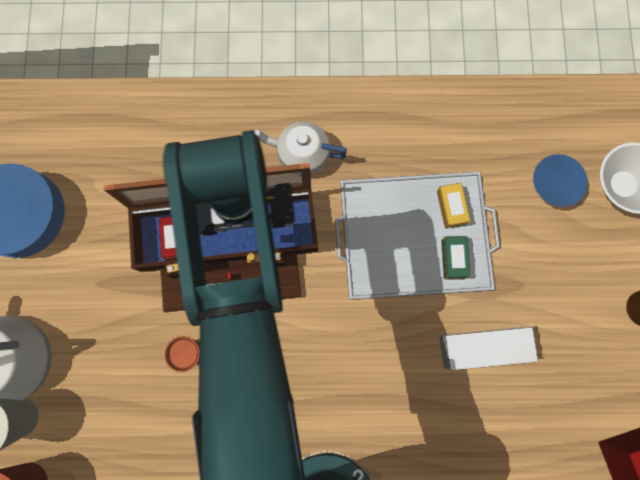

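```bash
python3 -m creep '[[417,3,-88,0,4.6,0,0],[417,3,-88,0,4.6,0,0],[417,3,-88,0,4.6,0,0],[417,3,-88,0,4.6,0,0],[417,3,-88,0,4.6,0,0]]';python3 - <<'E'
from tins import *
s=robot.snapshot("top")
for n in ("green","yellow"):
    c=lab(s,n,(340,500,170,300))
    if c is None: continue
    hsv=cv2.cvtColor(s["color"],cv2.COLOR_BGR2HSV); f=np.zeros(hsv.shape[:2],np.uint8); cv2.drawContours(f,[c],-1,255,-1)
    q,_=cv2.findContours(cv2.inRange(hsv,(0,0,150),(180,70,255))&cv2.erode(f,np.ones((3,3))),cv2.RETR_EXTERNAL,cv2.CHAIN_APPROX_NONE)
    if q: print(n,cv2.minAreaRect((pix2w(s,max(q,key=cv2.contourArea)[:,0,:],0.046)[:,:2]*1000).astype(np.float32)))
    print(robot.landmark_of("tin2_c" if n=="green" else "tin3_c","top")[:1])
plan([.5125,-.286,.10],math.radians(-89))
E
```

```text
time: 9.65
tool_pos: [0.5276, -0.1684, 0.1697]
ee_rot: [-1.569, -0.0, -1.546]
wrist_force: [0.9, 0.0, 0.3]
width: 0.0941
[{'point': [0.5093, -0.2858, 0.0232], 'p': 0.63}]
[]
row [116.2, 69.1, -17.0] [-0.1, 0.1, 0.0] from [ 0.5272 -0.1694  0.1691] w 0.0938 t 9.8
```

```bash
python3 -m creep '[[115,20,-17,0,0,0,0],[115,68,-17,0,0,0,0],[115,68,-17,0,0,0,0],[115,68,-17,0,0,0,0],[115,68,-17,0,0,0,0]]';python3 - <<'E'
from h import *
s=robot.snapshot("scene");cv2.imwrite("pics/s5.png",s["color"][180:400,100:420])
plan([.512,-.286,.015],math.radians(-89))
print(robot.landmark_of("tin2_c","scene")[:1])
E
```

```text
time: 10.42
tool_pos: [0.5147, -0.2812, 0.1025]
ee_rot: [-1.568, -0.001, -1.544]
wrist_force: [0.4, -0.3, 0.9]
width: 0.094
row [4.4, 87.7, -3.1] [-0.2, 0.5, 0.1] from [ 0.5147 -0.2814  0.1027] w 0.0937 t 10.47
[{'point': [0.514, -0.2859, 0.0263], 'p': 0.86}]
```

View pics/s5.png

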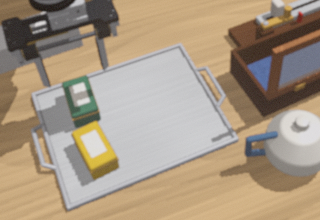

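```bash
python3 -m creep '[[4,20,-2,0,0,0,0],[4,60,-2,0,0,0,0],[4,87,-2,0,0,0,0],[4,87,-2,0,0,0,0],[4,87,-2,0,0,0,0]]';python3 -m creep '[[0,0,0,0,0,0,255],[0,0,0,0,0,0,255],[0,0,0,0,0,0,255],[0,0,0,0,0,0,255],[0,0,0,0,0,0,255]]';python3 -m creep '[[0,-30,0,0,0,0,255],[0,-80,0,0,0,0,255],[0,-130,0,0,0,0,255],[0,-155,0,0,0,0,255],[0,-155,0,0,0,0,255]]'; python3 -c "
from h import *
plan([.574,.2163,.17],math.radians(-84))"
```

```text
time: 11.15
tool_pos: [0.5126, -0.2869, 0.0156]
ee_rot: [-1.568, -0.002, -1.546]
wrist_force: [0.2, -0.2, 0.5]
width: 0.0938
time: 11.78
tool_pos: [0.5111, -0.2865, 0.0135]
ee_rot: [-1.571, 0.0, -1.547]
wrist_force: [-0.3, 0.2, -0.1]
width: 0.05
time: 12.4
tool_pos: [0.5122, -0.2874, 0.1708]
ee_rot: [-1.567, -0.003, -1.547]
wrist_force: [0.4, -0.3, -2.8]
width: 0.0497
row [-502.0, -0.4, 74.0] [-0.2, -4.6, 0.2] from [ 0.5122 -0.2874  0.1708] w 0.0497 t 12.4
```

```bash
python3 -m creep '[[-502,0,74,0,-4.6,0,255],[-502,0,74,0,-4.6,0,255],[-502,0,74,0,-4.6,0,255],[-502,0,74,0,-4.6,0,255],[-502,0,74,0,-4.6,0,255]]';python3 -c "
from h import *
plan([.574,.2163,.17],math.radians(-84))"
```

```text
time: 13.02
tool_pos: [0.5479, 0.0255, 0.1654]
ee_rot: [-1.575, 0.001, -1.467]
wrist_force: [1.1, 0.2, -2.4]
width: 0.0498
row [-187.0, -4.7, 45.8] [0.3, -0.0, -0.0] from [0.5479 0.0255 0.1654] w 0.0498 t 13.03
```

```bash
python3 -m creep '[[-186,-4,45,0,0,0,255],[-186,-4,45,0,0,0,255],[-186,-4,45,0,0,0,255],[-186,-4,45,0,0,0,255],[-186,-4,45,0,0,0,255]]';python3 -c "
from h import *
plan([.574,.2163,.07],math.radians(-84))"
```

```text
time: 13.65
tool_pos: [0.5735, 0.213, 0.1697]
ee_rot: [-1.575, -0.002, -1.465]
wrist_force: [-0.2, 0.1, -1.7]
width: 0.05
row [-3.4, 99.7, 1.3] [0.3, 0.0, 0.1] from [0.5735 0.213  0.1697] w 0.05 t 13.65
```

```bash
python3 -m creep '[[-2,20,1,0,0,0,255],[-2,60,1,0,0,0,255],[-2,100,1,0,0,0,255],[-2,100,1,0,0,0,255],[-2,100,1,0,0,0,255]]';python3 -c "
from h import *
plan([.574,.2163,.018],math.radians(-84))"
```

```text
time: 14.28
tool_pos: [0.5763, 0.2143, 0.0737]
ee_rot: [-1.569, -0.0, -1.468]
wrist_force: [-0.2, 0.1, -1.8]
width: 0.0499
row [-2.2, 55.7, -2.1] [-0.1, -0.1, 0.0] from [0.5763 0.2143 0.0737] w 0.0499 t 14.28
```

```bash
python3 -m creep '[[-2,20,-2,0,0,0,255],[-2,40,-2,0,0,0,255],[-2,54,-2,0,0,0,255],[-2,54,-2,0,0,0,255],[-2,54,-2,0,0,0,255]]';python3 -m creep '[[0,0,0,0,0,0,60],[0,0,0,0,0,0,60],[0,0,0,0,0,0,60],[0,-10,0,0,0,0,60],[0,-60,0,0,0,0,60]]'; python3 -m creep '[[0,-60,0,0,0,0,60],[0,-90,0,0,0,0,0],[250,-90,-20,0,0,0,0],[250,-90,-20,0,0,0,0],[250,-90,-20,0,0,0,0]]'
python3 - <<'E'
from h import *
for c in("top","scene"):
    s=robot.snapshot(c);cv2.imwrite(f"pics/{c}6.png",s["color"])
    print(robot.landmark_of("tin3_c",c)[:1],robot.landmark_of("tin4_c",c)[:1])
plan([.628,-.287,.17],math.radians(-80.6))
E
```

```text
time: 14.9
tool_pos: [0.5738, 0.2172, 0.0191]
ee_rot: [-1.57, 0.0, -1.466]
wrist_force: [-0.2, 1.2, -2.5]
width: 0.0496
time: 15.52
tool_pos: [0.5704, 0.2162, 0.0754]
ee_rot: [-1.58, -0.002, -1.466]
wrist_force: [1.0, -1.2, -0.2]
width: 0.072
time: 16.15
tool_pos: [0.5779, 0.0281, 0.1697]
ee_rot: [-1.569, -0.0, -1.465]
wrist_force: [0.9, 0.5, -0.3]
width: 0.0938
[{'point': [0.6266, -0.288, 0.0248], 'p': 0.87}] []
[{'point': [0.6312, -0.2853, 0.0228], 'p': 0.89}] []
row [321.1, -1.1, 16.4] [-0.0, -3.4, -0.0] from [0.5779 0.0306 0.169 ] w 0.0939 t 16.45
```

View pics/top6.png

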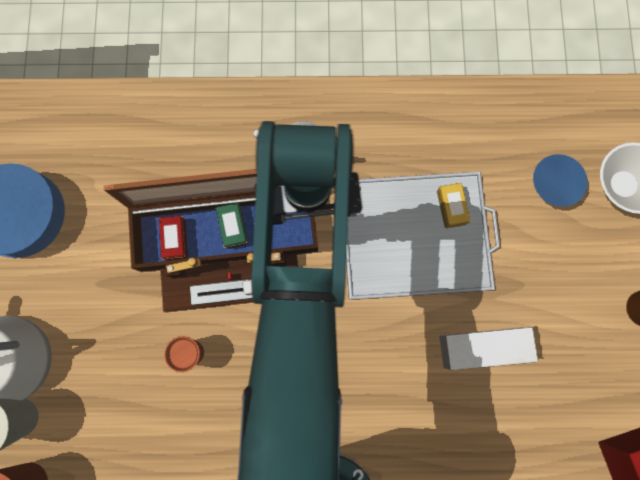

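```bash
python3 -m creep '[[321,-1,16,0,-3.4,0,0],[321,-1,16,0,-3.4,0,0],[321,-1,16,0,-3.4,0,0],[321,-1,16,0,-3.4,0,0],[321,-1,16,0,-3.4,0,0]]';python3 -m creep '[[2,30,0,0,0,0,0],[2,66,0,0,0,0,0],[2,66,0,0,0,0,0],[2,66,0,0,0,0,0],[2,66,0,0,0,0,0]]';python3 - <<'E'
from h import *
s=robot.snapshot("scene");cv2.imwrite("pics/s7.png",s["color"][180:400,100:420])
plan([.6285,-.287,.015],math.radians(-80.8))
print(robot.landmark_of("tin3_c","scene")[:1])
E
```

```text
time: 17.08
tool_pos: [0.6272, -0.2787, 0.1697]
ee_rot: [-1.57, 0.0, -1.404]
wrist_force: [0.1, 0.8, 1.5]
width: 0.0942
time: 17.7
tool_pos: [0.6277, -0.2809, 0.1063]
ee_rot: [-1.567, -0.003, -1.406]
wrist_force: [0.2, -1.2, 0.3]
width: 0.0939
row [5.7, 91.2, -0.3] [-0.2, 0.2, 0.2] from [ 0.6275 -0.2811  0.1062] w 0.0941 t 17.75
[{'point': [0.6287, -0.2852, 0.0282], 'p': 0.82}]
```

View pics/s7.png

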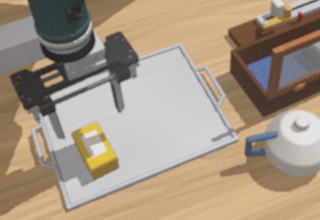

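The yellow tin, at (95,150) in the crop, is still where it was, below and between the open fingers.

```bash
python3 -m creep '[[5,20,0,0,0,0,0],[5,60,0,0,0,0,0],[5,90,0,0,0,0,0],[5,90,0,0,0,0,0],[5,90,0,0,0,0,0]]';python3 -m creep '[[0,0,0,0,0,0,255],[0,0,0,0,0,0,255],[0,0,0,0,0,0,255],[0,0,0,0,0,0,255],[0,0,0,0,0,0,255]]';python3 -m creep '[[0,-30,0,0,0,0,255],[0,-80,0,0,0,0,255],[0,-130,0,0,0,0,255],[0,-155,0,0,0,0,255],[0,-155,0,0,0,0,255]]'; python3 -c "
from h import *
plan([.586,.102,.17],math.radians(-84))"
```

```text
time: 18.42
tool_pos: [0.6268, -0.2863, 0.0132]
ee_rot: [-1.571, 0.0, -1.407]
wrist_force: [0.7, -0.2, -0.3]
width: 0.0938
time: 19.05
tool_pos: [0.627, -0.2862, 0.0136]
ee_rot: [-1.571, -0.0, -1.407]
wrist_force: [0.0, -1.3, 0.3]
width: 0.0499
time: 19.68
tool_pos: [0.6281, -0.2866, 0.1714]
ee_rot: [-1.566, -0.004, -1.407]
wrist_force: [-0.5, 0.2, -2.5]
width: 0.0497
row [-390.3, 0.2, 21.8] [-0.3, 3.4, 0.2] from [ 0.6281 -0.2866  0.1714] w 0.0497 t 19.68
```

```bash
python3 -m creep '[[-390,0,22,0,3.4,0,255],[-390,0,22,0,3.4,0,255],[-390,0,22,0,3.4,0,255],[-390,0,22,0,3.4,0,255],[-390,0,22,0,3.4,0,255]]';python3 -c "
from h import *
plan([.586,.102,.17],math.radians(-84))"
```

```text
time: 20.3
tool_pos: [0.5916, 0.0266, 0.1652]
ee_rot: [-1.575, 0.001, -1.467]
wrist_force: [0.6, 0.6, -1.6]
width: 0.0499
row [-75.5, -4.7, 2.2] [0.3, -0.0, -0.0] from [0.5916 0.0266 0.1652] w 0.0499 t 20.3
```

```bash
python3 -m creep '[[-74,-3,2,0,0,0,255],[-74,-3,2,0,0,0,255],[-74,-3,2,0,0,0,255],[-74,-3,2,0,0,0,255],[-74,60,2,0,0,0,255]]';python3 -c "
from h import *
plan([.586,.102,.07],math.radians(-84))"
```

```text
time: 20.92
tool_pos: [0.5931, 0.0968, 0.1148]
ee_rot: [-1.556, -0.001, -1.469]
wrist_force: [2.4, 0.0, -2.7]
width: 0.05
row [-6.0, 44.7, -7.2] [-0.9, -0.2, 0.1] from [0.5931 0.0968 0.1148] w 0.05 t 20.93
```

```bash
python3 -m creep '[[-1,0,-1,0,0,0,255],[-1,0,-1,0,0,0,255],[-1,35,-1,0,0,0,255],[-1,35,-1,0,0,0,255],[-1,35,-1,0,0,0,255]]';python3 -c "
from h import *
plan([.586,.102,.018],math.radians(-84))"
```

```text
time: 21.55
tool_pos: [0.5886, 0.0993, 0.0771]
ee_rot: [-1.566, -0.0, -1.467]
wrist_force: [-0.2, 0.1, -1.2]
width: 0.0501
row [-3.0, 59.0, -2.6] [-0.3, -0.0, 0.0] from [0.5886 0.0993 0.0771] w 0.0501 t 21.55
```

```bash
python3 -m creep '[[-2,20,-2,0,0,0,255],[-2,40,-2,0,0,0,255],[-2,57,-2,0,0,0,255],[-2,57,-2,0,0,0,255],[-2,57,-2,0,0,0,255]]';python3 -c "
from h import *
plan([.586,.102,.018],math.radians(-84))"
```

```text
time: 22.18
tool_pos: [0.5853, 0.1012, 0.0182]
ee_rot: [-1.569, -0.0, -1.466]
wrist_force: [-0.4, 0.1, -0.8]
width: 0.0498
row [-0.8, 0.2, 0.7] [-0.1, -0.0, 0.0] from [0.5853 0.1012 0.0182] w 0.0498 t 22.18
```

```bash
python3 -m creep '[[0,0,0,0,0,0,60],[0,0,0,0,0,0,60],[0,0,0,0,0,0,60],[0,-10,0,0,0,0,60],[0,-60,0,0,0,0,60]]'; python3 -m creep '[[0,-60,0,0,0,0,60],[0,-120,0,0,0,0,60],[250,-130,-100,0,0,0,60],[250,-130,-100,0,0,0,60],[250,-130,-100,0,0,0,60]]';python3 -m creep '[[70,0,-50,0,0,0,60],[70,0,-50,0,0,0,60],[70,0,-50,0,0,0,60]]'
python3 - <<'E'
from h import *
for c in("top","scene"):
    s=robot.snapshot(c);cv2.imwrite(f"pics/{c}8.png",s["color"])
    for n in["case","lid_hinge","lid_edge","button_left_pivot","button_left_knob","button_right_pivot","button_right_knob","dimmer_top","mark"]:
        print(c,n,[([round(v,3) for v in d["point"]],round(d["p"],2)) for d in robot.landmark_of(n,c)[:2]])
    if c=="top": cv2.imwrite("pics/z8.png",cv2.resize(s["color"][150:315,90:330],None,fx=3.3,fy=3.3,interpolation=cv2.INTER_CUBIC))
plan([.6,.1,.2])
E
```

```text
time: 22.8
tool_pos: [0.5815, 0.1009, 0.074]
ee_rot: [-1.58, 0.0, -1.466]
wrist_force: [0.8, 0.8, 0.5]
width: 0.072
time: 23.42
tool_pos: [0.5329, -0.0806, 0.2052]
ee_rot: [-1.569, -0.001, -1.465]
wrist_force: [0.8, -0.3, 0.0]
width: 0.0718
time: 23.8
tool_pos: [0.4905, -0.1552, 0.2049]
ee_rot: [-1.569, -0.001, -1.47]
wrist_force: [0.0, 0.0, 0.3]
width: 0.0719
top case [([0.577, 0.219, -0.001], 0.85)]
top lid_hinge [([0.636, 0.227, 0.059], 0.93)]
top lid_edge [([0.651, 0.222, 0.193], 0.63)]
top button_left_pivot [([0.486, 0.317, 0.089], 0.65), ([0.654, 0.223, 0.195], 0.28)]
top button_left_knob [([0.497, 0.267, 0.097], 0.67), ([0.585, 0.102, 0.025], 0.31)]
top button_right_pivot [([0.509, 0.1, 0.091], 0.66)]
top button_right_knob [([0.505, 0.147, 0.098], 0.68)]
top dimmer_top [([0.45, 0.16, 0.074], 0.66)]
top mark [([0.474, 0.202, 0.019], 0.51)]
scene case [([0.571, -0.2, -0.003], 0.71), ([0.572, 0.22, -0.001], 0.69)]
scene lid_hinge [([0.638, 0.223, 0.065], 0.72), ([0.66, 0.225, 0.196], 0.64)]
scene lid_edge [([0.654, 0.228, 0.198], 0.58), ([0.471, 0.205, 0.025], 0.31)]
scene button_left_pivot [([0.484, 0.318, 0.088], 0.63)]
scene button_left_knob []
scene button_right_pivot [([0.511, 0.102, 0.086], 0.87)]
scene button_right_knob [([0.504, 0.152, 0.099], 0.88)]
scene dimmer_top [([0.448, 0.16, 0.073], 0.76)]
scene mark [([0.468, 0.202, 0.024], 0.59)]
row [-241.3, 3.9, 134.9] [-0.0, 0.0, 0.0] from [ 0.4909 -0.1541  0.204 ] w 0.072 t 24.8
```

View pics/z8.png

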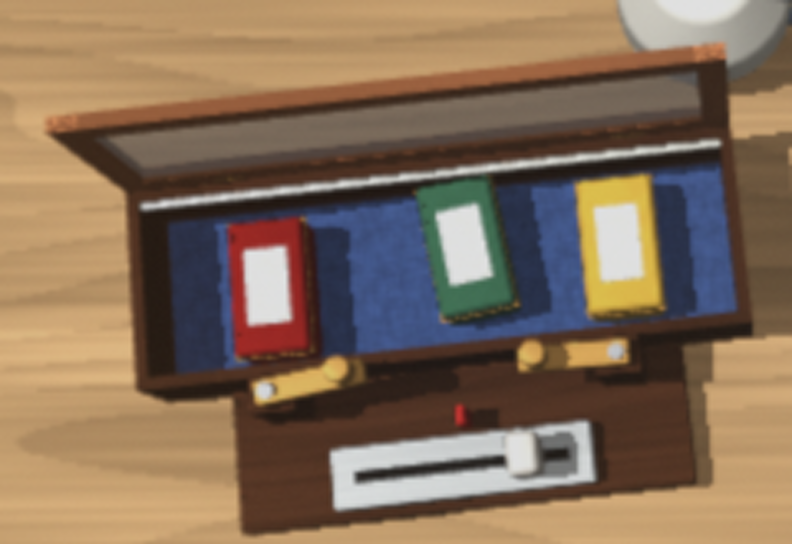

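View pics/scene8.png

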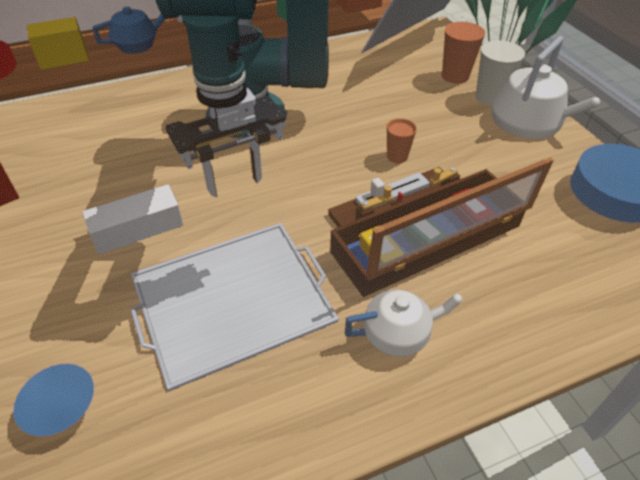

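Run:
```python
from h import *
s=robot.snapshot("top")
cv2.imwrite("pics/z9.png",cv2.resize(s["color"][245:310,155:295],None,fx=5.7,fy=5.7,interpolation=cv2.INTER_CUBIC))
hsv=cv2.cvtColor(s["color"],cv2.COLOR_BGR2HSV)
m=cv2.inRange(hsv,(15,100,120),(32,255,255));m[:,:160]=0;m[:,295:]=0;m[:245]=0;m[280:]=0
cs,_=cv2.findContours(m,cv2.RETR_EXTERNAL,cv2.CHAIN_APPROX_NONE)
for c in sorted(cs,key=cv2.contourArea)[-2:]:
    print(cv2.minAreaRect(c),cv2.boundingRect(c))
```

```text
((268.8758850097656, 256.5103454589844), (7.9723663330078125, 21.924009323120117), 85.2363510131836) (258, 252, 23, 10)
((180.8211212158203, 265.4036560058594), (8.907784461975098, 30.26731300354004), 73.3007583618164) (167, 258, 29, 15)
```

View pics/z9.png

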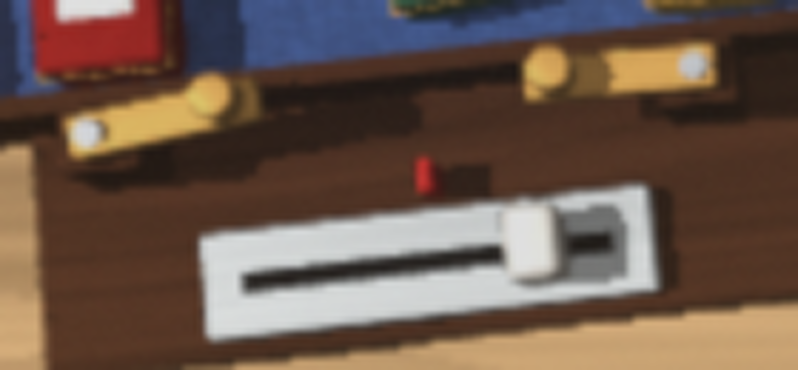

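Run:
```python
from h import *
plan([.4965,.2690,.15],math.radians(-83.8))
```

```text
row [-420.2, 53.9, 49.6] [-0.0, -0.2, 0.0] from [ 0.4909 -0.154   0.204 ] w 0.0719 t 24.85
```

```bash
python3 -m creep '[[-420,10,49,0,0,0,146],[-420,10,49,0,0,0,146],[-420,10,49,0,0,0,146],[-420,10,49,0,0,0,146],[-420,10,49,0,0,0,146]]'; python3 -m creep '[[-105,30,12,0,0,0,146],[-105,30,12,0,0,0,146],[-105,30,12,0,0,0,146],[-105,30,12,0,0,0,146],[-105,30,12,0,0,0,146]]'
python3 - <<'E'
from h import *
plan([.4965,.2690,.12],math.radians(-83.8))
E
```

```text
time: 25.48
tool_pos: [0.4944, 0.1603, 0.1968]
ee_rot: [-1.57, -0.0, -1.467]
wrist_force: [1.1, -1.4, -0.1]
width: 0.0399
time: 26.1
tool_pos: [0.4962, 0.2629, 0.1674]
ee_rot: [-1.569, -0.0, -1.468]
wrist_force: [-0.2, -0.9, 0.3]
width: 0.0404
row [-6.1, 47.4, 0.8] [-0.1, -0.3, 0.0] from [0.4962 0.2629 0.1674] w 0.0404 t 26.1
```

```bash
python3 -m creep '[[-6,0,1,0,0,0,146],[-6,40,1,0,0,0,146],[-6,60,1,0,0,0,146],[-6,60,1,0,0,0,146],[-6,60,1,0,0,0,146]]'
python3 - <<'E'
from h import *
plan([.4965,.2690,.092],math.radians(-83.8))
s=robot.snapshot("scene");cv2.imwrite("pics/s10.png",cv2.resize(s["color"][80:240,300:500],None,fx=4,fy=4 if 0 else 3.7))
E
```

```text
time: 26.72
tool_pos: [0.4968, 0.2702, 0.1079]
ee_rot: [-1.569, 0.001, -1.467]
wrist_force: [-0.3, 0.2, 0.9]
width: 0.0403
row [1.2, 15.9, -0.5] [-0.1, -0.2, -0.0] from [0.4968 0.2702 0.1079] w 0.0403 t 26.73
```

View pics/s10.png

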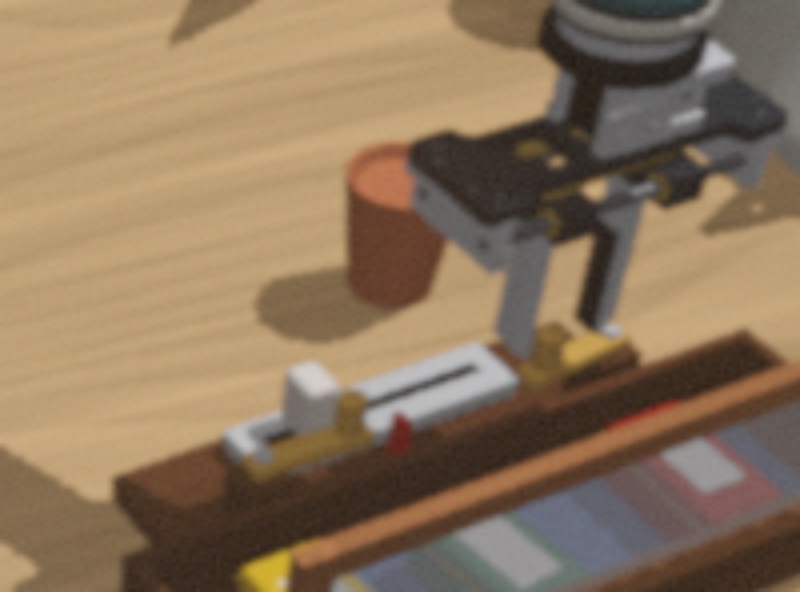

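```bash
python3 -m creep '[[1,14,0,0,0,0,146],[1,14,0,0,0,0,255],[1,14,0,0,0,0,255],[1,14,0,0,0,0,255],[1,14,0,0,0,0,255]]'; python3 -m creep '[[0,0,-3,0,0,0,255],[0,0,-6,0,0,0,255],[0,0,-6,0,0,0,255],[0,0,-6,0,0,0,255],[0,0,-6,0,0,0,255]]'
```

```text
time: 27.4
tool_pos: [0.4962, 0.2697, 0.0927]
ee_rot: [-1.57, 0.001, -1.466]
wrist_force: [0.3, 2.1, -0.3]
width: 0.0152
time: 28.02
tool_pos: [0.4915, 0.2689, 0.0928]
ee_rot: [-1.567, 0.001, -1.467]
wrist_force: [4.6, 1.8, -3.2]
width: 0.0155
```

```bash
python3 -m creep '[[0,0,1,0,0,0,146],[0,0,1,0,0,0,146],[0,-60,0,0,0,0,146],[60,-60,0,0,0,0,133],[100,-60,-30,0,0,0,133]]'; python3 -m creep '[[0,0,-10,0,0,0,133],[0,0,-10,0,0,0,133],[0,0,-10,0,0,0,133]]';python3 - <<'E'
from h import *
plan([.4485,.160,.10],math.radians(-83.8))
s=robot.snapshot("top");cv2.imwrite("pics/t11.png",cv2.resize(s["color"][200:310,130:330],None,fx=4,fy=4,interpolation=cv2.INTER_CUBIC))
E
```

```text
time: 28.65
tool_pos: [0.4715, 0.1643, 0.1535]
ee_rot: [-1.569, -0.001, -1.467]
wrist_force: [-0.3, 0.1, -0.6]
width: 0.045
time: 29.02
tool_pos: [0.461, 0.1658, 0.1526]
ee_rot: [-1.57, 0.0, -1.465]
wrist_force: [-0.1, 0.1, 0.4]
width: 0.0447
row [4.5, 52.6, -13.1] [-0.0, -0.1, -0.0] from [0.461  0.1658 0.1526] w 0.0447 t 29.02
```

View pics/t11.png

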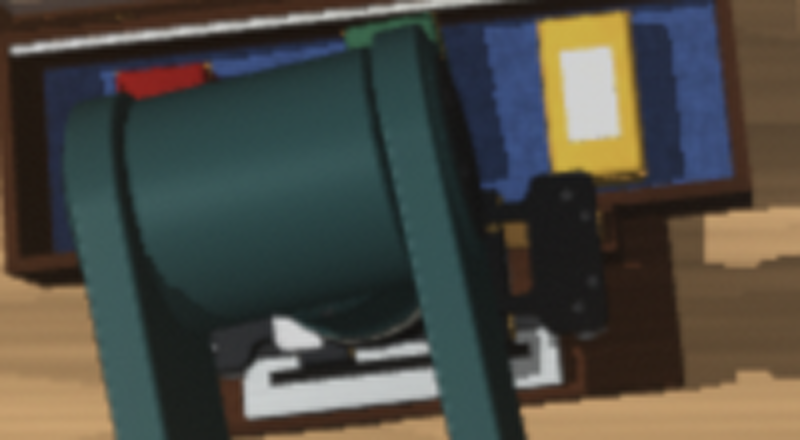

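```bash
python3 -m creep '[[4,0,-13,0,0,0,133],[4,40,-13,0,0,0,133],[4,70,-13,0,0,0,133],[4,70,-13,0,0,0,133],[4,70,-13,0,0,0,133]]';python3 - <<'E'
from h import *
plan([.4485,.160,.046],math.radians(-83.8))
s=robot.snapshot("scene");cv2.imwrite("pics/s12.png",cv2.resize(s["color"][80:240,300:500],None,fx=4,fy=3.7))
E
```

```text
time: 29.7
tool_pos: [0.4488, 0.1598, 0.0837]
ee_rot: [-1.569, 0.0, -1.466]
wrist_force: [0.1, 0.3, -0.7]
width: 0.0451
row [-0.2, 37.7, -0.3] [-0.1, -0.2, -0.0] from [0.4488 0.1598 0.0837] w 0.0451 t 29.7
```

View pics/s12.png

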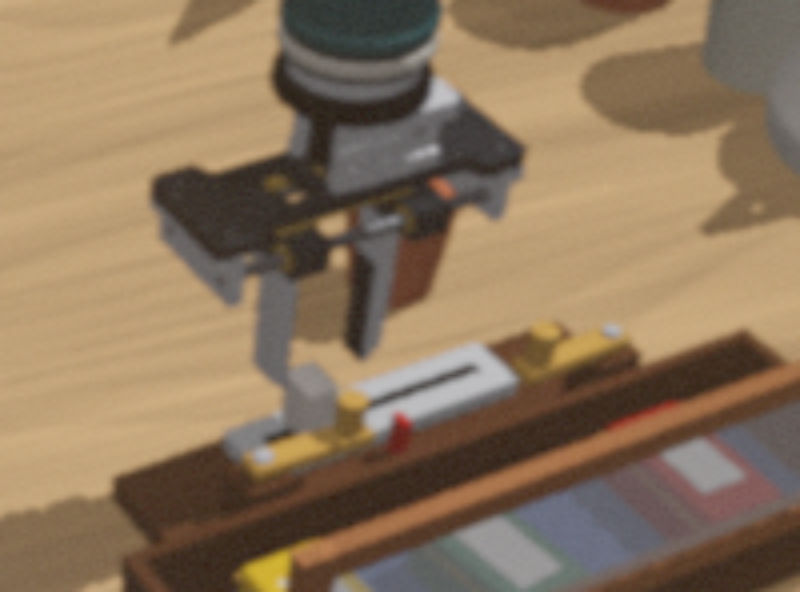

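```bash
python3 -m creep '[[0,20,0,0,0,0,133],[0,36,0,0,0,0,133],[0,36,0,0,0,0,133],[0,36,0,0,0,0,255],[0,36,0,0,0,0,255]]'; python3 -m creep '[[0,0,0,0,0,0,255],[0,0,0,0,0,0,255],[0,0,0,0,0,0,255]]'; python3 -c "
from h import *
plan([.4485,.160,.046],math.radians(-83.8))"
```

```text
time: 30.38
tool_pos: [0.4489, 0.1597, 0.0474]
ee_rot: [-1.569, 0.0, -1.466]
wrist_force: [0.6, -0.6, -0.9]
width: 0.0285
time: 30.75
tool_pos: [0.4487, 0.1597, 0.0472]
ee_rot: [-1.569, 0.0, -1.466]
wrist_force: [0.9, 0.2, 3.6]
width: 0.02
row [-0.3, 1.2, -0.2] [-0.1, -0.2, -0.0] from [0.4487 0.1597 0.0472] w 0.02 t 30.75
```

```bash
python3 -m creep '[[-10,0,0,0,0,0,255],[-20,0,0,0,0,0,255],[-30,0,0,0,0,0,255],[-40,0,0,0,0,0,255],[-40,0,0,0,0,0,255]]'; python3 -m creep '[[0,0,0,0,0,0,255],[0,0,0,0,0,0,133],[0,0,0,0,0,0,133],[0,-60,0,0,0,0,133],[0,-130,0,0,0,0,133]]';python3 -m creep '[[250,-100,0,0,0,0,133],[250,-100,0,0,0,0,133],[250,-100,0,0,0,0,133],[250,-100,0,0,0,0,133],[250,-100,0,0,0,0,133]]';python3 - <<'E'
from h import *
plan([.4485,.160,.046],math.radians(-83.8))
for c in ("top","scene"):
    s=robot.snapshot(c)
    a=s["color"][245:310,155:295] if c=="top" else s["color"][140:260,320:480]
    cv2.imwrite(f"pics/{c}13.png",cv2.resize(a,None,fx=5,fy=5,interpolation=cv2.INTER_CUBIC))
    for n in["dimmer_top","mark","button_left_knob","button_left_pivot","lid_edge"]:
        print(c,n,[([round(v,4) for v in d["point"]],round(d["p"],2)) for d in robot.landmark_of(n,c)[:2]])
E
```

```text
time: 31.38
tool_pos: [0.4443, 0.2013, 0.0472]
ee_rot: [-1.569, 0.002, -1.465]
wrist_force: [-0.5, 1.2, 4.5]
width: 0.0201
time: 32.0
tool_pos: [0.4427, 0.199, 0.1684]
ee_rot: [-1.575, -0.001, -1.466]
wrist_force: [0.6, 1.0, 1.2]
width: 0.0451
time: 32.62
tool_pos: [0.4705, -0.052, 0.2699]
ee_rot: [-1.57, -0.001, -1.471]
wrist_force: [-0.9, -0.5, -0.6]
width: 0.0452
row [-213.3, 223.7, -0.9] [-0.1, -0.5, 0.0] from [ 0.4705 -0.052   0.2699] w 0.0452 t 32.62
top dimmer_top [([0.4456, 0.202, 0.0735], 0.49)]
top mark [([0.4732, 0.2042, 0.0196], 0.54)]
top button_left_knob [([0.4904, 0.2679, 0.096], 0.68)]
top button_left_pivot [([0.3099, 0.2872, 0.0019], 0.68), ([0.4853, 0.3182, 0.0887], 0.52)]
top lid_edge []
scene dimmer_top [([0.4444, 0.2035, 0.0747], 0.48)]
scene mark [([0.4695, 0.2056, 0.0258], 0.39)]
scene button_left_knob [([0.4932, 0.2694, 0.0962], 0.86)]
scene button_left_pivot [([0.4855, 0.3226, 0.0892], 0.69)]
scene lid_edge [([0.6579, 0.2235, 0.1992], 0.82), ([0.5681, -0.2031, -0.005], 0.19)]
```

View pics/top13.png

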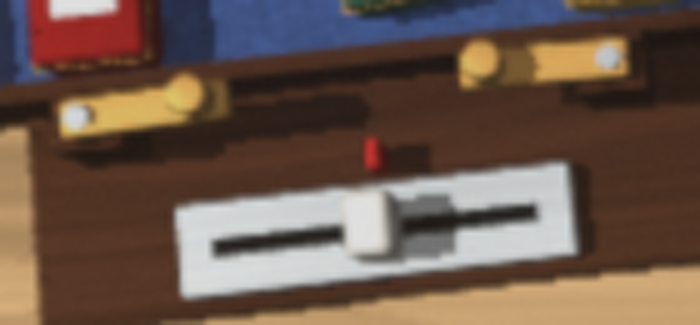

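View pics/scene13.png

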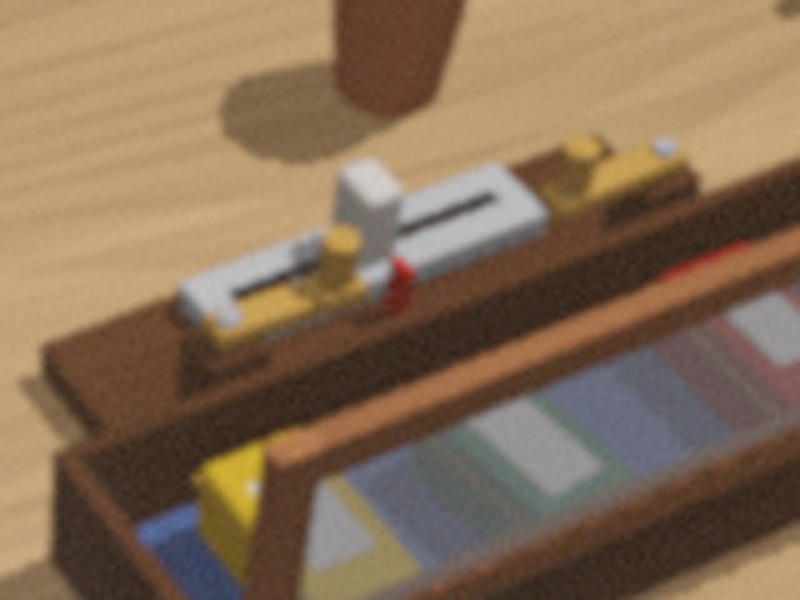

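Run:
```python
from h import *
s=robot.snapshot("top")
yaw=math.radians(6.2); ex=np.array([math.cos(yaw),math.sin(yaw)]); ey=np.array([-ex[1],ex[0]])
a=pix2w(s,[(229.7,275.0)],.05)[0]; b=pix2w(s,[(228.4,289.4)],.0745)[0]
print(a,b,"dy slider-mark",(b-a)[:2]@ey)
def box(cx,cy,hx,hy,z): 
    return np.array([[*(np.array([cx,cy])+i*hx*ex+j*hy*ey),z] for i,j in((1,1),(1,-1),(-1,-1),(-1,1))])
f=8; x0,y0=200,255
im=cv2.resize(s["color"][y0:y0+60,x0:x0+80],None,fx=f,fy=f,interpolation=cv2.INTER_CUBIC)
def dr(B,col):
    p=w2pix(s,B); cv2.polylines(im,[((p-[x0,y0]+.5)*f).astype(int)],True,col,1)
dr(box(a[0],a[1],.006,.003,.05),(0,255,0)); dr(box(a[0],a[1],.006,.003,.02),(0,160,0)); dr(box(b[0],b[1],.014,.010,.0745),(255,0,255)); dr(box(b[0],b[1],.014,.010,.034),(160,0,160))
cv2.imwrite("pics/o14.png",im)
```

```text
[0.47434919 0.20060831 0.05      ] [0.44170518 0.19860014 0.0745    ] dy slider-mark 0.0015291068745512898
```

View pics/o14.png

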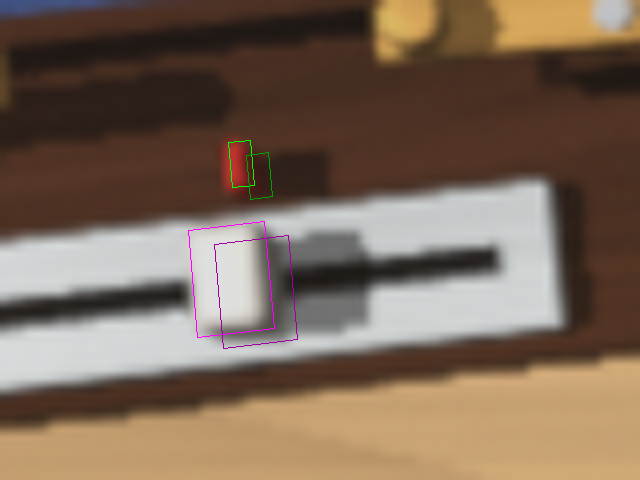

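Run:
```python
from h import *
plan([.60,.262,.26],math.radians(-83.8)); plan([.684,.2694,.24],math.radians(-83.8))
```

```text
row [-295.3, 8.9, 161.9] [0.0, -0.2, -0.0] from [ 0.4701 -0.0487  0.2689] w 0.0453 t 33.27
row [-293.9, 28.9, 246.2] [0.0, -0.2, -0.0] from [ 0.4701 -0.0487  0.2689] w 0.0453 t 33.27
```

```bash
python3 -m creep '[[-295,4,162,0,0,0,255],[-295,4,162,0,0,0,255],[-295,4,162,0,0,0,255],[-295,4,162,0,0,0,255],[-295,4,162,0,0,0,255]]';python3 -m creep '[[0,0,0,0,0,0,255],[-40,0,85,0,0,0,255],[-40,0,95,0,0,0,255],[-40,0,95,0,0,0,255],[-40,0,95,0,0,0,255]]'
python3 - <<'E'
from h import *
plan([.684,.2694,.165],math.radians(-83.8))
E
```

```text
time: 33.9
tool_pos: [0.5917, 0.2409, 0.2653]
ee_rot: [-1.57, -0.0, -1.466]
wrist_force: [0.8, -0.7, -0.2]
width: 0.001
time: 34.52
tool_pos: [0.6811, 0.2874, 0.2658]
ee_rot: [-1.571, -0.0, -1.467]
wrist_force: [-0.4, 0.6, 0.8]
width: 0.0004
row [18.2, 100.8, 1.1] [0.0, -0.3, 0.0] from [0.6811 0.2874 0.2658] w 0.0004 t 34.52
```

```bash
python3 -m creep '[[17,0,4,0,0,0,255],[17,40,4,0,0,0,255],[17,80,4,0,0,0,255],[17,100,4,0,0,0,255],[17,100,4,0,0,0,255]]'
python3 - <<'E'
from h import *
plan([.684,.2694,.165],math.radians(-83.8))
s=robot.snapshot("scene");cv2.imwrite("pics/s15.png",cv2.resize(s["color"][80:380,300:640],None,fx=2.2,fy=2))
E
```

```text
time: 35.15
tool_pos: [0.6859, 0.27, 0.1645]
ee_rot: [-1.574, -0.001, -1.468]
wrist_force: [0.4, 0.3, -0.8]
width: 0.0003
row [0.4, -0.5, -1.9] [0.2, -0.3, 0.1] from [0.6859 0.27   0.1645] w 0.0003 t 35.15
```

View pics/s15.png

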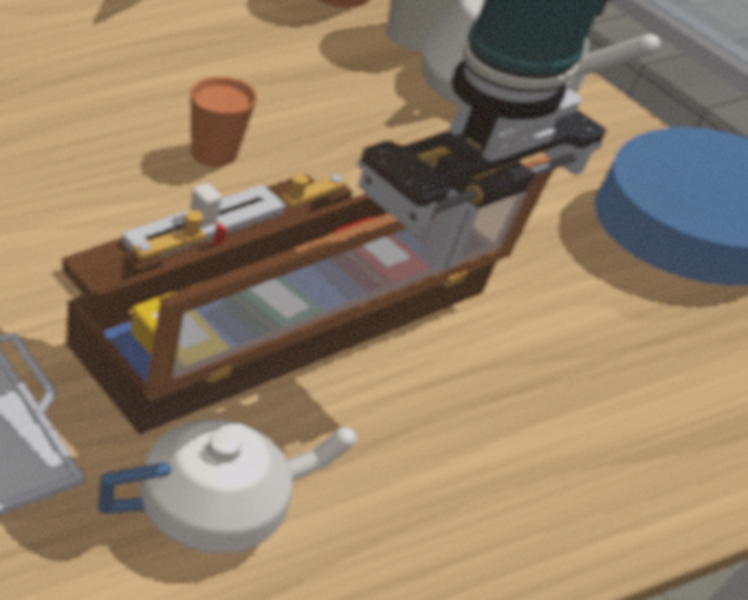

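```bash
python3 -m creep '[[0,0,-20,0,0,0,255],[0,0,-40,0,0,0,255],[0,2,-55,0,0,0,255],[0,4,-68,0,0,0,255],[0,6,-79,0,0,0,255]]'
python3 - <<'E'
from h import *
s=robot.snapshot("scene");cv2.imwrite("pics/s16.png",cv2.resize(s["color"][80:380,300:640],None,fx=2.2,fy=2))
plan([.684,.2694,.165],math.radians(-83.8))
E
```

```text
time: 35.83
tool_pos: [0.6107, 0.2633, 0.1635]
ee_rot: [-1.562, 0.001, -1.467]
wrist_force: [2.4, -0.4, 1.0]
width: 0.0004
row [1.9, -2.0, 75.5] [-0.3, -0.2, -0.0] from [0.6087 0.2634 0.1626] w 0.0004 t 35.88
```

View pics/s16.png

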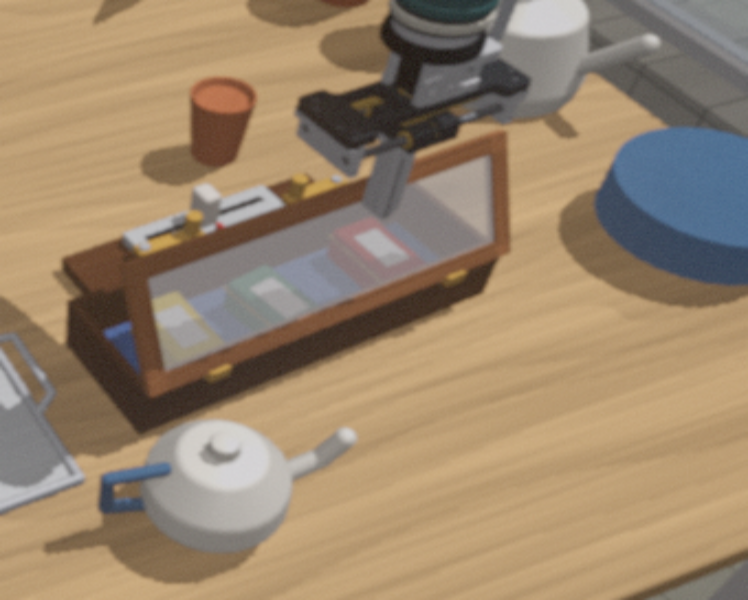

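```bash
python3 -m creep '[[0,7,-13,0,0,0,255],[0,15,-26,0,0,0,255],[0,25,-37,0,0,0,255],[0,37,-46,0,0,0,255],[0,50,-53,0,0,0,255]]'
python3 - <<'E'
from h import *
s=robot.snapshot("scene");cv2.imwrite("pics/s17.png",cv2.resize(s["color"][80:380,300:640],None,fx=2.2,fy=2))
plan([.55,.2594,.08],math.radians(-83.8))
E
```

```text
time: 36.5
tool_pos: [0.5557, 0.2584, 0.1107]
ee_rot: [-1.569, 0.001, -1.466]
wrist_force: [-0.4, 0.5, 3.3]
width: 0.0006
row [-1.7, 27.7, -3.7] [0.2, -0.2, 0.0] from [0.5539 0.2581 0.1077] w 0.0006 t 36.55
```

View pics/s17.png

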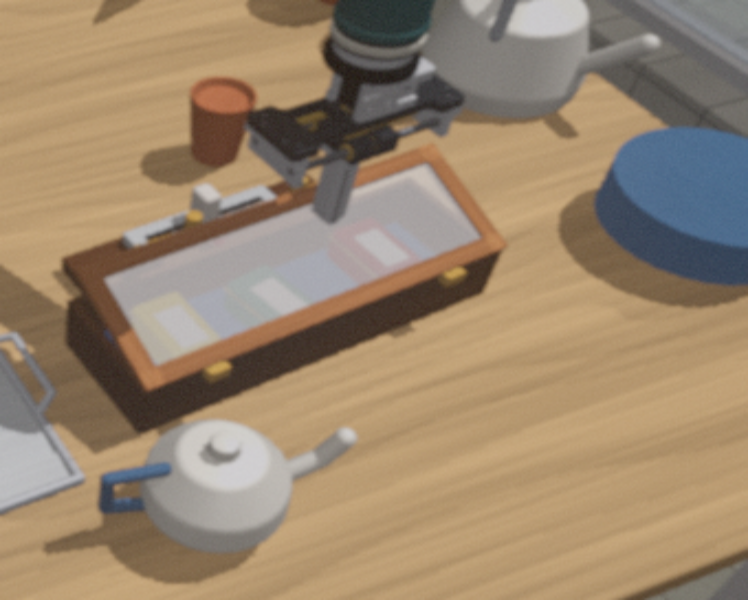

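```bash
python3 -m creep '[[0,8,-4,0,0,0,255],[0,16,-6,0,0,0,255],[0,24,-7,0,0,0,255],[0,30,-8,0,0,0,255],[0,33,-8,0,0,0,255]]'; python3 -m creep '[[0,0,0,0,0,0,255],[0,1,0,0,0,0,255]]'
```

```text
time: 37.17
tool_pos: [0.5475, 0.2573, 0.0754]
ee_rot: [-1.572, -0.0, -1.466]
wrist_force: [-1.3, -0.8, 2.9]
width: 0.0004
time: 37.42
tool_pos: [0.5484, 0.2573, 0.0753]
ee_rot: [-1.57, -0.0, -1.466]
wrist_force: [-0.5, -0.0, 4.8]
width: 0.0
```

```bash
python3 -m creep '[[0,2,0,0,0,0,255],[0,4,0,0,0,0,255],[0,4,0,0,0,0,255],[0,4,0,0,0,0,255]]'
```

```text
time: 37.92
tool_pos: [0.5486, 0.2574, 0.0752]
ee_rot: [-1.568, 0.0, -1.466]
wrist_force: [-4.5, -2.4, 12.6]
width: 0.0003
```

```bash
python3 -m creep '[[0,-5,0,0,0,0,255],[0,-60,0,0,0,0,255],[0,-110,0,0,0,0,255],[220,-110,-80,0,0,0,200],[280,-110,-80,0,0,0,146]]';python3 -m creep '[[90,0,0,0,0,0,146],[90,0,0,0,0,0,146],[90,0,0,0,0,0,146]]'
python3 - <<'E'
from h import *
for c in ("top","scene"):
    s=robot.snapshot(c)
    a=s["color"][150:310,90:330] if c=="top" else s["color"][120:320,300:580]
    cv2.imwrite(f"pics/{c}18.png",cv2.resize(a,None,fx=3.3 if c=="top" else 2.85,fy=3.3 if c=="top" else 2.85,interpolation=cv2.INTER_CUBIC))
    for n in["lid_edge","lid_hinge","button_left_knob","button_left_pivot","button_right_knob","button_right_pivot","dimmer_top","mark","case"]:
        print(c,n,[([round(v,4) for v in d["point"]],round(d["p"],2)) for d in robot.landmark_of(n,c)[:2]])
plan([.5,.15,.16],math.radians(-83.8))
E
```

```text
time: 38.55
tool_pos: [0.5234, 0.1342, 0.182]
ee_rot: [-1.568, -0.0, -1.464]
wrist_force: [1.1, 0.2, 0.4]
width: 0.0171
time: 38.92
tool_pos: [0.5328, 0.0437, 0.181]
ee_rot: [-1.571, -0.0, -1.47]
wrist_force: [-0.8, 0.4, 0.6]
width: 0.0397
top lid_edge [([0.5115, 0.2062, 0.0707], 0.76)]
top lid_hinge [([0.6407, 0.2261, 0.0603], 0.62), ([0.5092, 0.102, 0.0887], 0.45)]
top button_left_knob [([0.4899, 0.2693, 0.097], 0.78)]
top button_left_pivot [([0.4846, 0.3199, 0.0903], 0.58)]
top button_right_knob [([0.4932, 0.2677, 0.0938], 0.73)]
top button_right_pivot [([0.5114, 0.2057, 0.0716], 0.58), ([0.5082, 0.1002, 0.0878], 0.46)]
top dimmer_top [([0.4437, 0.2, 0.0758], 0.73)]
top mark [([0.4738, 0.2017, 0.0181], 0.49), ([0.5067, 0.1026, 0.0875], 0.26)]
top case [([0.579, 0.2188, 0.0001], 0.85), ([0.5099, 0.102, 0.0897], 0.17)]
scene lid_edge [([0.5109, 0.2117, 0.0745], 0.86)]
scene lid_hinge [([0.6405, 0.2281, 0.0646], 0.8)]
scene button_left_knob []
scene button_left_pivot [([0.483, 0.3214, 0.0862], 0.75)]
scene button_right_knob [([0.5061, 0.1522, 0.1005], 0.82), ([0.5104, 0.1042, 0.0849], 0.52)]
scene button_right_pivot [([0.5105, 0.1002, 0.0846], 0.61)]
scene dimmer_top [([0.4452, 0.2045, 0.076], 0.68)]
scene mark [([0.4735, 0.2036, 0.0235], 0.55)]
scene case [([0.5769, 0.2166, -0.0016], 0.85), ([0.4696, 0.2027, 0.0247], 0.69)]
row [-107.4, 21.3, -21.6] [-0.0, -0.2, 0.0] from [0.5326 0.0454 0.1813] w 0.0402 t 39.92
```

View pics/top18.png

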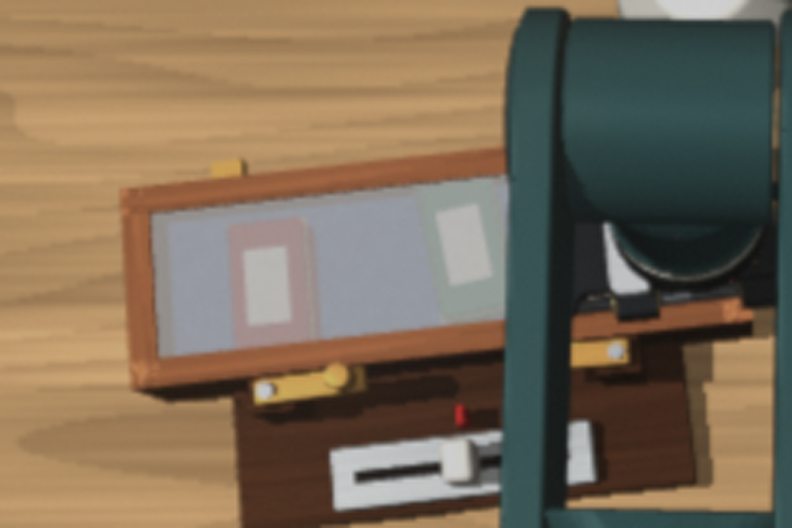

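View pics/scene18.png

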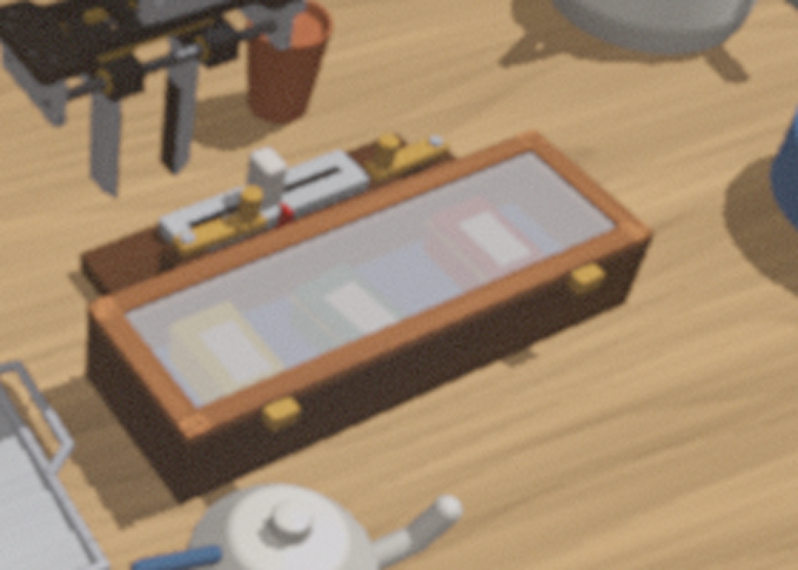

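```bash
python3 -m creep '[[-107,21,-15,0,0,0,146],[-107,21,-15,0,0,0,146],[-107,21,-15,0,0,0,146],[-107,21,-15,0,0,0,146],[-107,21,-15,0,0,0,146]]'
python3 - <<'E'
from h import *
plan([.5055,.151,.110],math.radians(-83.8))
E
```

```text
time: 40.55
tool_pos: [0.5072, 0.1493, 0.1608]
ee_rot: [-1.57, -0.0, -1.468]
wrist_force: [0.1, 0.1, -1.3]
width: 0.0399
row [-1.9, 50.8, -1.5] [-0.1, -0.3, 0.0] from [0.5072 0.1493 0.1608] w 0.0399 t 40.55
```

```bash
python3 -m creep '[[-1.5,10,-1,0,0,0,146],[-1.5,45,-1,0,0,0,146],[-1.5,45,-1,0,0,0,146],[-1.5,45,-1,0,0,0,146]]'
python3 - <<'E'
from h import *
plan([.5055,.151,.0925],math.radians(-83.8))
s=robot.snapshot("scene");cv2.imwrite("pics/s19.png",cv2.resize(s["color"][80:240,300:500],None,fx=4,fy=3.7))
E
```

```text
time: 41.05
tool_pos: [0.5057, 0.1515, 0.1158]
ee_rot: [-1.57, -0.0, -1.467]
wrist_force: [-0.5, 0.8, 0.8]
width: 0.0402
row [0.4, 23.3, -0.3] [-0.0, -0.2, 0.0] from [0.5057 0.1515 0.1158] w 0.0402 t 41.05
```

View pics/s19.png

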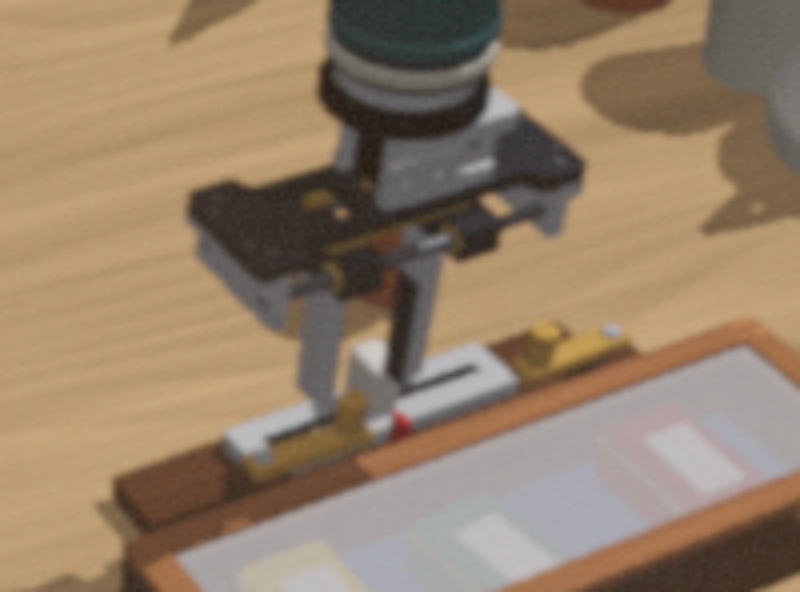

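Fingers straddle the right knob at (352,410). Lower, close, lead round.

```bash
python3 -m creep '[[0,12,0,0,0,0,146],[0,22,0,0,0,0,146],[0,22,0,0,0,0,146],[0,22,0,0,0,0,255],[0,22,0,0,0,0,255]]'; python3 -m creep '[[0,0,0,0,0,0,255],[0,0,0,0,0,0,255],[0,0,0,0,0,0,255]]'
```

```text
time: 41.72
tool_pos: [0.5057, 0.1518, 0.0937]
ee_rot: [-1.57, -0.0, -1.466]
wrist_force: [-0.2, -0.0, -0.5]
width: 0.0238
time: 42.1
tool_pos: [0.5059, 0.1497, 0.0936]
ee_rot: [-1.57, -0.004, -1.467]
wrist_force: [1.1, -4.4, 0.6]
width: 0.0151
```

```bash
python3 -m creep '[[1,0,9,0,0,0,255],[3,0,17,0,0,0,255],[7,0,25,0,0,0,255],[12,0,32,0,0,0,255],[12,0,32,0,0,0,255]]'
```

```text
time: 42.72
tool_pos: [0.5387, 0.1437, 0.0935]
ee_rot: [-1.571, 0.001, -1.467]
wrist_force: [-2.2, 2.7, 2.7]
width: 0.0152
```

```bash
python3 -m creep '[[6,0,6,0,0,0,255],[13,0,11,0,0,0,255],[25,0,16,0,0,0,255],[36,0,18,0,0,0,255],[37,0,18,0,0,0,255]]'; python3 -m creep '[[0,0,0,0,0,0,255],[0,0,0,0,0,0,255]]'
python3 - <<'E'
from h import *
o=robot.get_obs(); print(o["tool_pos"],o["wrist_force"],o["width"])
s=robot.snapshot("scene");cv2.imwrite("pics/s20.png",cv2.resize(s["color"][80:300,300:560],None,fx=3,fy=2.7))
E
```

```text
time: 43.35
tool_pos: [0.5691, 0.11, 0.0943]
ee_rot: [-1.549, 0.002, -1.466]
wrist_force: [18.0, 5.6, -10.3]
width: 0.0127
time: 43.6
tool_pos: [0.5692, 0.1099, 0.0943]
ee_rot: [-1.549, 0.002, -1.466]
wrist_force: [18.2, 5.5, -10.1]
width: 0.0122
[0.56916879 0.10990837 0.09431557] [ 18.17518008   5.53211228 -10.05854359] 0.012226920991616532
```

View pics/s20.png

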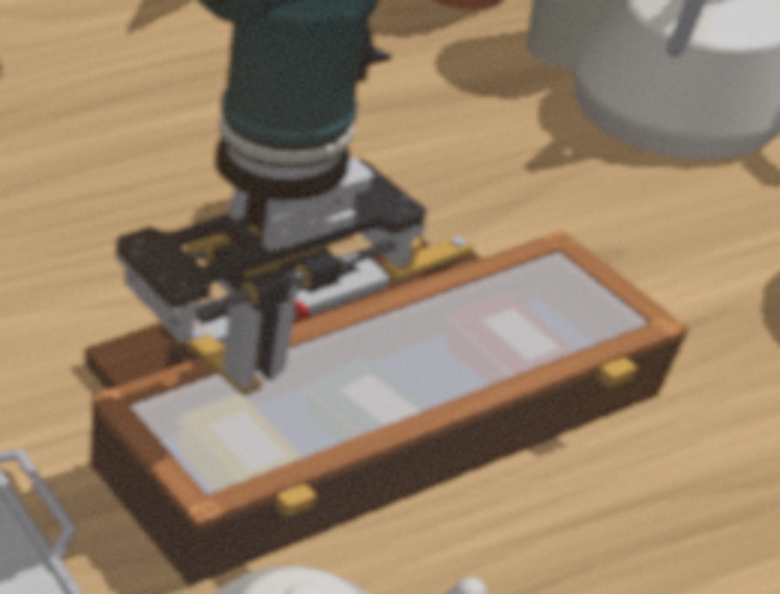

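```bash
python3 -m creep '[[0,0,0,0,0,0,146],[0,0,0,0,0,0,146],[0,-20,0,0,0,0,146],[0,-70,0,0,0,0,146],[200,-90,0,0,0,0,146]]';python3 -m creep '[[150,0,-50,0,0,0,146],[150,0,-50,0,0,0,146],[150,0,-50,0,0,0,146],[150,0,-50,0,0,0,146]]'
python3 - <<'E'
from h import *
for c in ("top","scene"):
    s=robot.snapshot(c)
    a=s["color"][150:310,90:330] if c=="top" else s["color"][120:320,300:580]
    cv2.imwrite(f"pics/{c}21.png",cv2.resize(a,None,fx=3.3 if c=="top" else 2.85,fy=3.3 if c=="top" else 2.85,interpolation=cv2.INTER_CUBIC))
    for n in["lid_edge","button_left_knob","button_left_pivot","button_right_knob","button_right_pivot"]:
        print(c,n,[([round(v,4) for v in d["point"]],round(d["p"],2)) for d in robot.landmark_of(n,c)[:2]])
plan([.492,.2695,.16],math.radians(-83.8))
E
```

```text
time: 44.28
tool_pos: [0.569, 0.0486, 0.1744]
ee_rot: [-1.562, -0.001, -1.459]
wrist_force: [1.2, -0.4, 0.3]
width: 0.0402
time: 44.78
tool_pos: [0.5319, -0.1104, 0.1694]
ee_rot: [-1.571, -0.001, -1.471]
wrist_force: [0.5, 1.0, -0.8]
width: 0.0399
top lid_edge [([0.5111, 0.2045, 0.0703], 0.88), ([0.3141, -0.3385, -0.0005], 0.59)]
top button_left_knob [([0.492, 0.2642, 0.0963], 0.83)]
top button_left_pivot [([0.485, 0.3198, 0.0896], 0.55)]
top button_right_knob [([0.5574, 0.1079, 0.0997], 0.83)]
top button_right_pivot [([0.5092, 0.1016, 0.0879], 0.84), ([0.5124, 0.2046, 0.0711], 0.35)]
scene lid_edge [([0.5117, 0.2074, 0.0779], 0.62)]
scene button_left_knob [([0.4881, 0.2717, 0.0973], 0.74), ([0.5729, 0.217, 0.0009], 0.37)]
scene button_left_pivot [([0.4849, 0.3208, 0.0855], 0.69)]
scene button_right_knob [([0.5594, 0.1099, 0.101], 0.63)]
scene button_right_pivot [([0.5125, 0.1005, 0.0866], 0.55)]
row [-379.3, 9.5, -0.9] [-0.0, -0.2, 0.0] from [ 0.5328 -0.1076  0.1695] w 0.0401 t 45.38
```

View pics/top21.png

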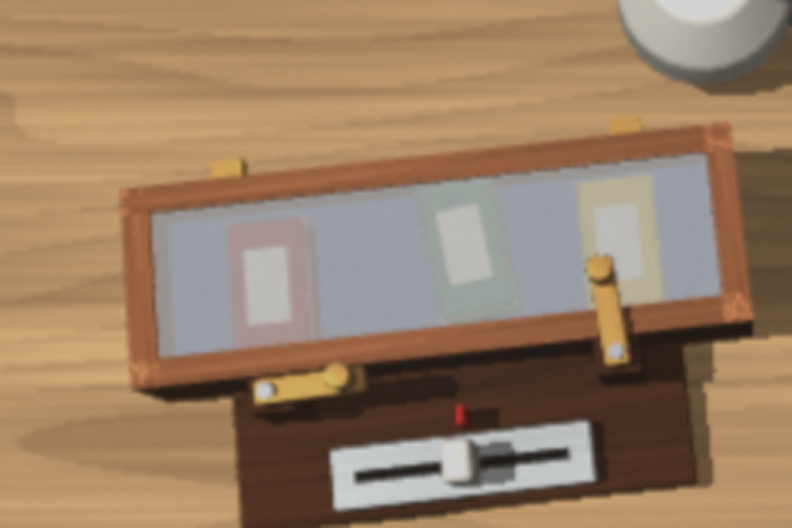

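View pics/scene21.png

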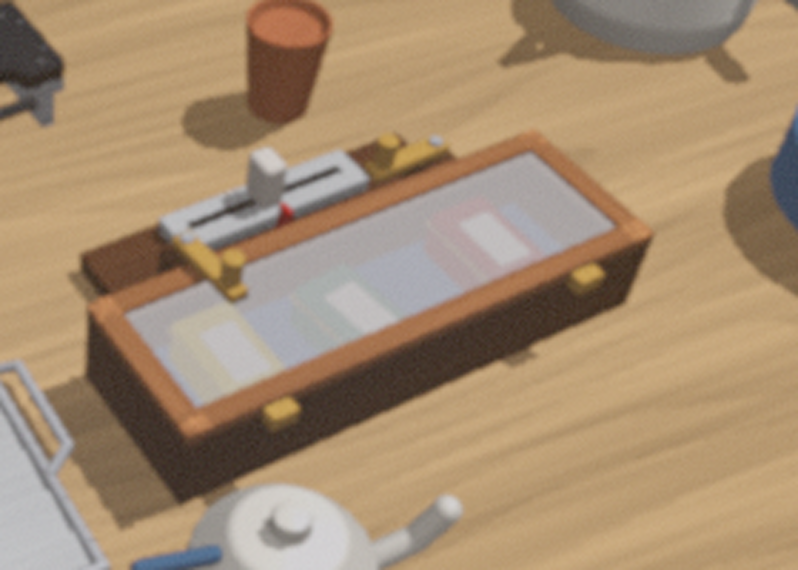

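```bash
python3 -m creep '[[-379,10,0,0,0,0,146],[-379,10,0,0,0,0,146],[-379,10,0,0,0,0,146],[-379,10,0,0,0,0,146],[-379,10,0,0,0,0,146]]';python3 - <<'E'
from h import *
plan([.491,.2695,.16],math.radians(-83.8))
E
```

```text
time: 46.0
tool_pos: [0.4997, 0.2046, 0.1615]
ee_rot: [-1.57, -0.0, -1.466]
wrist_force: [0.7, -0.1, 0.3]
width: 0.04
row [-65.4, 1.5, -1.9] [-0.1, -0.2, 0.0] from [0.4997 0.2046 0.1615] w 0.04 t 46.0
```

```bash
python3 -m creep '[[-60,1,-1,0,0,0,146],[-60,1,-1,0,0,0,146],[-60,1,-1,0,0,0,146],[-60,1,-1,0,0,0,146],[-60,40,-1,0,0,0,146]]';python3 - <<'E'
from h import *
plan([.491,.2695,.116],math.radians(-83.8))
E
```

```text
time: 46.62
tool_pos: [0.4961, 0.2618, 0.1251]
ee_rot: [-1.562, 0.002, -1.469]
wrist_force: [-0.1, 0.9, -0.7]
width: 0.0402
row [-8.2, 9.0, -4.4] [-0.5, -0.4, -0.1] from [0.4961 0.2618 0.1251] w 0.0402 t 46.62
```

```bash
python3 -m creep '[[-5,0,-1,0,0,0,146],[-5,0,-1,0,0,0,146],[-5,0,-1,0,0,0,146]]';python3 - <<'E'
from h import *
plan([.491,.2695,.0935],math.radians(-83.8))
s=robot.snapshot("scene");cv2.imwrite("pics/s22.png",cv2.resize(s["color"][80:240,300:500],None,fx=4,fy=3.7))
E
```

```text
time: 47.0
tool_pos: [0.4924, 0.2672, 0.1232]
ee_rot: [-1.568, 0.001, -1.467]
wrist_force: [0.5, 0.1, -0.1]
width: 0.0403
row [-2.4, 29.7, -1.2] [-0.2, -0.2, -0.0] from [0.4924 0.2672 0.1232] w 0.0403 t 47.0
```

View pics/s22.png

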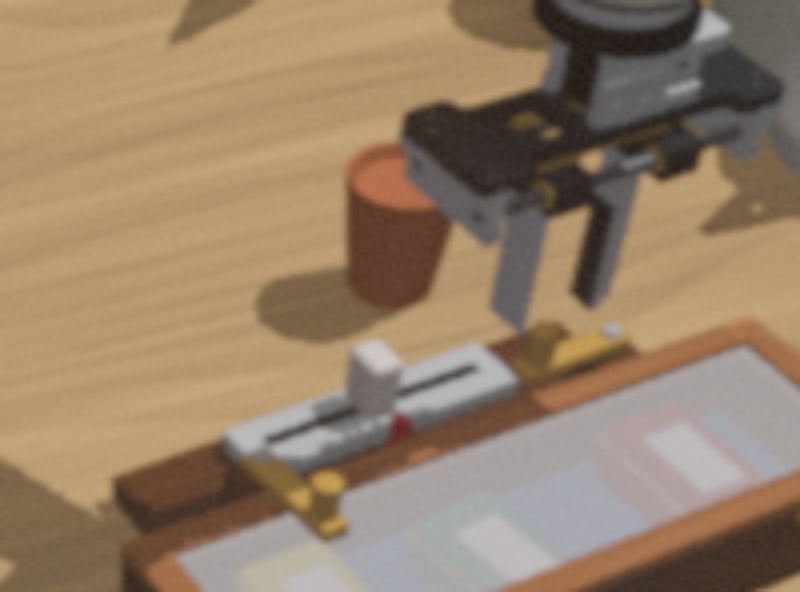

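```bash
python3 -m creep '[[-2,15,-1,0,0,0,146],[-2,29,-1,0,0,0,146],[-2,29,-1,0,0,0,146],[-2,29,-1,0,0,0,255],[-2,29,-1,0,0,0,255]]'; python3 -m creep '[[0,0,0,0,0,0,255],[0,0,0,0,0,0,255],[0,0,0,0,0,0,255]]'
```

```text
time: 47.68
tool_pos: [0.4904, 0.2691, 0.0928]
ee_rot: [-1.57, 0.0, -1.466]
wrist_force: [-0.5, 0.1, -0.0]
width: 0.024
time: 48.05
tool_pos: [0.4905, 0.2688, 0.0928]
ee_rot: [-1.57, -0.0, -1.466]
wrist_force: [-0.2, -1.5, 2.4]
width: 0.0152
```

```bash
python3 -m creep '[[-1,0,9,0,0,0,255],[-3,0,17,0,0,0,255],[-7,0,25,0,0,0,255],[-12,0,32,0,0,0,255],[-12,0,32,0,0,0,255]]'
```

```text
time: 48.68
tool_pos: [0.5224, 0.282, 0.0927]
ee_rot: [-1.569, -0.005, -1.467]
wrist_force: [2.2, -6.0, 3.6]
width: 0.0153
```

```bash
python3 -m creep '[[-4,0,6,0,0,0,255],[-10,0,11,0,0,0,255],[-16,0,14,0,0,0,255],[-22,0,16,0,0,0,255],[-22,0,16,0,0,0,255]]'
```

```text
time: 49.3
tool_pos: [0.5397, 0.3036, 0.0929]
ee_rot: [-1.561, -0.009, -1.468]
wrist_force: [9.9, -9.8, -1.3]
width: 0.0152
```

```bash
python3 -m creep '[[-5,0,-2,0,0,0,255],[-10,0,-2,0,0,0,255],[-14,0,-3,0,0,0,255],[-17,0,-3,0,0,0,255],[-17,0,-3,0,0,0,255]]'
python3 - <<'E'
from h import *
s=robot.snapshot("scene");cv2.imwrite("pics/s23.png",cv2.resize(s["color"][80:240,300:500],None,fx=4,fy=3.7))
E
```

```text
time: 49.92
tool_pos: [0.5396, 0.3235, 0.0933]
ee_rot: [-1.55, -0.001, -1.469]
wrist_force: [21.1, -1.1, -7.5]
width: 0.0151
```

View pics/s23.png

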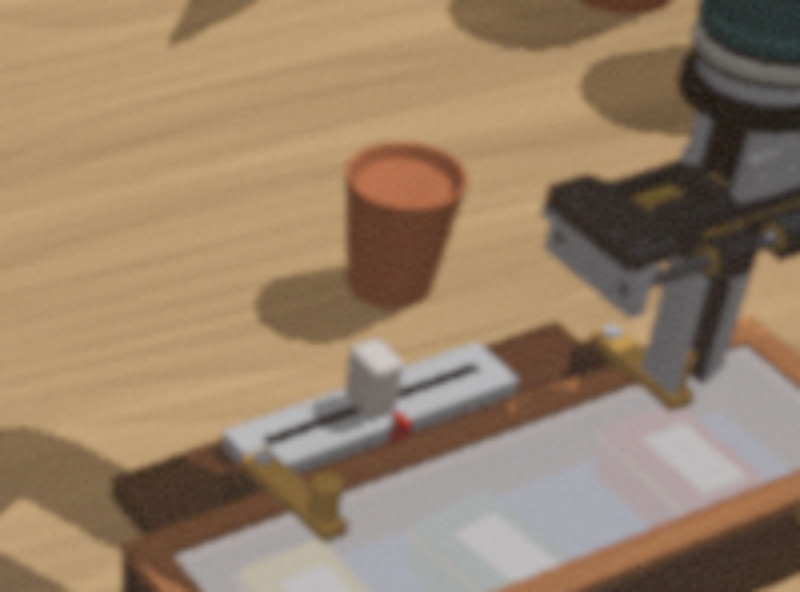

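```bash
python3 -m creep '[[0,0,4,0,0,0,255],[0,0,5,0,0,0,255],[0,0,5,0,0,0,255]]'; python3 -m creep '[[0,0,0,0,0,0,146],[0,0,0,0,0,0,146],[0,0,0,0,0,0,146],[0,-30,0,0,0,0,146],[0,-90,0,0,0,0,146]]';python3 -m creep '[[250,-60,-100,0,0,0,146],[250,-60,-100,0,0,0,146],[250,-60,-100,0,0,0,146],[250,-60,-100,0,0,0,146],[250,-60,-100,0,0,0,146]]';python3 -m creep '[[200,0,-50,0,0,0,146],[200,0,-50,0,0,0,146],[200,0,-50,0,0,0,146],[200,0,-50,0,0,0,146],[200,0,-50,0,0,0,146]]'
python3 - <<'E'
from h import *
for c in ("top","scene"):
    s=robot.snapshot(c)
    cv2.imwrite(f"pics/{c}24f.png",s["color"])
    a=s["color"][150:310,90:330] if c=="top" else s["color"][120:320,300:580]
    cv2.imwrite(f"pics/{c}24.png",cv2.resize(a,None,fx=3.3 if c=="top" else 2.85,fy=3.3 if c=="top" else 2.85,interpolation=cv2.INTER_CUBIC))
    for n in["lid_edge","button_left_knob","button_left_pivot","button_right_knob","button_right_pivot","dimmer_top","mark","teapot","tumbler","carton"]:
        print(c,n,[([round(v,4) for v in d["point"]],round(d["p"],2)) for d in robot.landmark_of(n,c)[:2]])
E
```

```text
time: 50.35
tool_pos: [0.5397, 0.3238, 0.093]
ee_rot: [-1.56, -0.002, -1.468]
wrist_force: [9.2, -2.3, -1.3]
width: 0.0155
time: 50.98
tool_pos: [0.5322, 0.3242, 0.179]
ee_rot: [-1.579, -0.003, -1.466]
wrist_force: [0.7, -0.6, 0.8]
width: 0.0405
time: 51.6
tool_pos: [0.4603, 0.0637, 0.2437]
ee_rot: [-1.568, -0.001, -1.469]
wrist_force: [0.3, 0.2, -0.3]
width: 0.0405
time: 52.22
tool_pos: [0.4319, -0.1391, 0.2422]
ee_rot: [-1.571, 0.0, -1.469]
wrist_force: [-0.0, 0.3, -0.3]
width: 0.04
top lid_edge [([0.512, 0.2058, 0.0707], 0.67), ([0.5697, -0.2071, -0.0043], 0.56)]
top button_left_knob [([0.5374, 0.3228, 0.096], 0.59)]
top button_left_pivot [([0.4864, 0.3182, 0.0875], 0.84)]
top button_right_knob [([0.6372, 0.2239, 0.0578], 0.68), ([0.5566, 0.1067, 0.0987], 0.58)]
top button_right_pivot [([0.5069, 0.0991, 0.0903], 0.57), ([0.4731, 0.2031, 0.0164], 0.49)]
top dimmer_top [([0.4417, 0.2013, 0.0789], 0.74)]
top mark [([0.4723, 0.202, 0.0164], 0.45)]
top teapot [([0.7589, 0.0424, 0.001], 0.65)]
top tumbler []
top carton [([0.3182, -0.3357, 0.0021], 0.93)]
scene lid_edge [([0.5132, 0.2105, 0.0772], 0.81)]
scene button_left_knob [([0.5341, 0.3222, 0.0952], 0.71), ([0.4698, 0.2045, 0.0218], 0.59)]
scene button_left_pivot [([0.483, 0.3208, 0.0858], 0.82)]
scene button_right_knob [([0.5595, 0.1131, 0.101], 0.74), ([0.5326, 0.3242, 0.0965], 0.71)]
scene button_right_pivot [([0.5095, 0.1008, 0.0878], 0.57)]
scene dimmer_top [([0.4436, 0.2018, 0.0716], 0.74), ([0.3115, 0.2876, 0.0009], 0.62)]
scene mark [([0.4703, 0.201, 0.0217], 0.37)]
scene teapot [([0.7585, 0.0421, 0.0036], 0.58)]
scene tumbler []
scene carton [([0.3195, -0.3401, 0.0009], 0.58)]
```

View pics/top24.png

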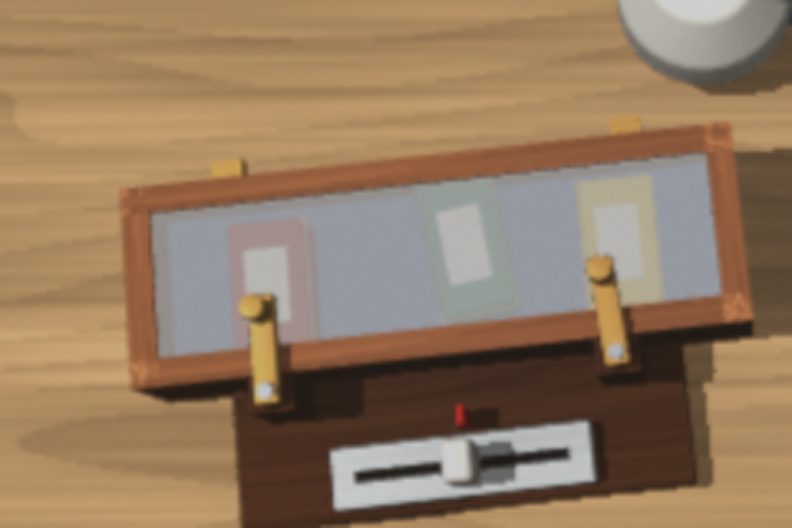

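View pics/scene24.png

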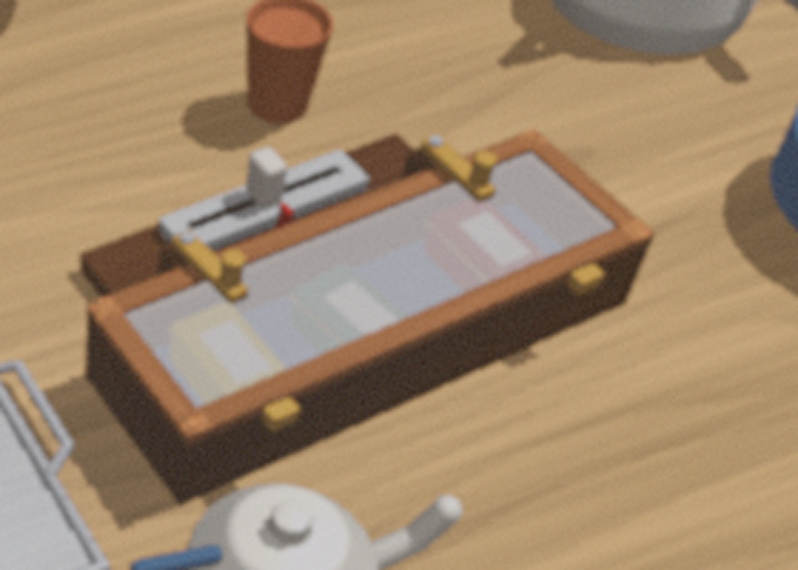

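View pics/top24f.png

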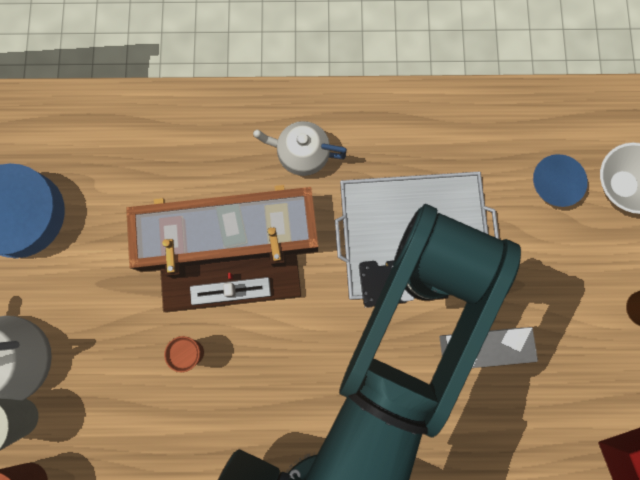

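```bash
python3 -c "
from bench import robot
print(robot.close_job())"
```

```text
the job is handed in; nothing more can be done
None
```

The job is handed in at about 53 s. All three tins present (red, green, yellow) went into the case. I then shut the lid, turned both turnbuttons in over it and set the slider at the red marker. No blue tin showed in any picture.

**Last checks**
- **Tins:** all three show under the lid. The green one sits slightly askew but is inside.
- **Lid:** it lies flat. Pressing harder gave 12.6 N without any further movement.
- **Turnbuttons:** left is about 87° and right about 86°, against a minimum of 75°. These come from noisy position estimates, good to a few degrees.
- **Slider:** it is level with the marker to about 1–2 mm. The separate estimates ranged from -1.3 to +2.6 mm, against a limit of 6 mm.
- **Teapot and carton:** both were located where they started.
- **Tumbler:** the networks missed it in the last pictures, but it is visibly in its starting place.

**Along the way**
- The left turnbutton started about 0.1 rad in, slightly overlapping where the lid comes down. I set it back before shutting the lid.
- While I led the turnbuttons round, the right knob partly slipped in the grip, with wrist forces of about 20 N at both. The later pictures showed both ended up square.

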